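Clamp a block in a vise with a folding crank

ROBOT

A 7-joint arm with a two-finger parallel gripper is mounted at the origin on a cart in front of the work surface, level with it; the furniture and walls round the work are solid. World frame = base frame: x ahead of the robot, y to its left, z up, the work surface at z = 0. Lengths are in m, angles in rad, forces in N, time in s.
With the tool pointing down it reaches from about 0.425 to 0.875 m from the base axis. Payload 8.4 kg.
Tool frame: the origin (TCP) lies on the mounting face of the last link; the fingertips stand 173 mm ahead of it and the grasp point (between the pads) lies 155 mm ahead of it (env.hold_point_z is the y of the grasp point in the tool frame, in m); y points along the fingers, x is the direction in which the jaws open and shut, and the axes are right-handed (so a half turn about y gives the same grasp; the last joint's range is limited). The gripper opens to 85 mm and grips with 20 to 120 N. Pads are 22 mm wide; open, the fingers measure 114 mm over their backs; the gripper's body (76 mm by 85 mm) begins 54 mm behind the grasp point. The pads swing forward as they close: fully open they stand 13 mm farther back than shut.
Start: joints at [1.124, 0.333, 0.04, 1.465, -0.013, 1.343, -0.059], TCP at [0.222, -0.611, 0.405] pointing down, gripper open.
Joint ranges: [-2.58, 2.58], [-0.38, 2.09], [-1.3, 1.39], [0.25, 2.4], [-1.5, 4.64], [0.08, 2.09], [-2.65, 2.65]. Speed limits (rad/s): [2.22, 2.22, 2.79, 2.79, 3.14, 3.14, 3.14].

INTERFACE

Orientations are given as a unit quaternion [w, x, y, z].
In Python, from station import env gives the robot as it stands. The module is installed in compiled form; this text tells all that it offers.
- The arm moves only by the tool jog_arm, never from a script. Its argument "motion" is text: rows parted by semicolons, each of 6 numbers parted by spaces: the shift along the tool's x, y, z in m, then the turn, a rotation vector about the tool's x, y, z in rad. A call has 1 to 12 rows; each row is the pose to reach, as a shift and turn from the pose commanded when the call began, along the tool's axes at that moment; what a row does not reach only later rows make up. A row lasts 1/12 s, in which the tool goes at most 41.7 mm and 7.16 degrees, less where a joint would pass 70% of its speed; a pose out of reach is approached as far as the arm can. A call with a gripper value outside its range is refused whole. "hand" is the opening, from 0 (shut) to 1 (fully open), set as the call begins (left out, the last holds). The fingers move at their own pace and stop on an object; the grip force is fixed at half the most. Time passes only in rows, so rows that repeat a pose let the fingers close. It gives the time, the measured TCP pose, the force and the opening at its end, in the units of the state.
- env.read_state(): the state, without advancing time (a new reading comes with each control period).
- env.camera(name): name is "side" or "top"; returns (picture, depth): 400x640x3 uint8, red, green, blue; 400x640 float32, m along the optical axis (not along the pixel's ray), 0 where there is no reading.
- env.calibration(name): a dict with "vertical_fov" (degrees; the focal length in pixels is half the picture's height over the tangent of half this angle, whatever the lens; pixels are square), "cx", "cy" (the principal point, pixels), "k1" (the pictures are not rectified: a ray, as slopes to the right and down, at radius r is drawn at 1 + k1 r^2 times it, then the intrinsics apply), "T" (4x4, takes a point from camera to world coordinates). Camera axes: x right, y up, looking along -z (the intrinsics and any distortion apply to the point x, -y, -z); pixel columns grow to the right and rows downward; lengths in m; the calibration is good to about 2 mm. A picture is of the moment at which its call begins. calibration takes no time and is no camera call.
- env.hand_in(): hands the job in, once; it reports no verdict.
The state is a dict: "time_s": time; "joints": joint angles; "qd": joint speeds; "joint_efforts": joint torques, N m; "eef_pos": TCP position; "ee_rot": TCP orientation; "ft_force": force on the tool from outside, world axes, zero at the start; "torque": the same for the moment, N m; "gripper_width": opening from 0.0 (shut) to 1.0 (fully open).
Only numpy, scipy, OpenCV 4.12 (cv2) and the standard library are available. Lean on these libraries where they do the work, as an engineer would, in place of code of your own. Each camera call takes 0.05 s, during which the arm holds its last target.

TASK

Lay the white foam block down flat between the open jaws of the small vise, crosswise and centred on the jaws. Fold the crank handle of the vise's wheel up until it stands upright, push the latch beside it fully home (this locks the handle and frees the wheel), then crank the wheel clockwise until the block is clamped firmly, and let go with the handle left up and latched. Do not disturb the glue bottle, the tall jar and the paint pot.

Things in the scene. Friction and masses are not known exactly. Their poses are not given: they have to be found in the camera images.
- block_center (a point): centre of the loose white foam block: 60 mm (own x) by 139 mm (own y) by 45 mm high (own z), lying flat on the table; point half-way up
- foam_block: the same block; origin at the centre of its underside, axes as above
- vise: low grey bench vise, fixed to the table, 310 mm long (own x), 100 mm wide (own y; jaws 90 mm). Origin at the centre of its underside. Wheel on a round housing at the -x end (axis at x = -85 mm), jaws at the +x end. The bed between the jaws is 30 mm above the table; the jaws stand 20 mm above the bed, so that the upper 25 mm of the block is clear above them
- rear_jaw_face (a point): middle of the rear jaw's inner face, at bed level (30 mm above the table); axes as the vise's, the gap lies towards -x. The rear jaw is locked where it stands
- moving_jaw_face (a point): middle of the moving jaw's inner face, at bed level; axes as the vise's. It starts 76 to 84 mm from the rear jaw and moves towards +x as the wheel turns clockwise seen from above, 3.5 mm per radian (22 mm a turn)
- moving_jaw: the moving jaw itself, 22 mm thick; origin on its inner face, at table level
- wheel_hub (a point): centre of the wheel's flat upper face, 78 mm above the table; steel disc of 120 mm diameter, axis vertical. Own +x points from the axis to the handle's pivot. At the start this is 2.6 rad counter-clockwise, seen from above, from the vise's own +x. The wheel turns with the handle and the latch
- handle_pivot (a point): pivot of the folding crank handle, 50 mm from the wheel's axis and 24 mm above its face, between two lugs (they reach 11 mm to either side); axes as wheel_hub. The hinge axis is own y, level and tangential
- handle_grip (a point): point on the axis of the handle, 58 mm from its pivot, at the middle of the round black grip (18 mm thick, 30 to 90 mm from the pivot, spins freely about its own length). Folded, the handle lies level across the wheel, over the axis, its underside 15 mm above the wheel's face; folded up, it stands upright on the wheel
- latch_tab (a point): middle of the push face of the latch's thumb tab (18 mm wide; 12 to 46 mm above the wheel's face; this point at 30 mm). Own axes as wheel_hub: the face looks to own +y and the latch slides level to own -y by 26 mm, with about 2 N. It cannot go home while the handle is down. Home, its gate (48 mm high) stands just inward of the handle, reaching 8 mm less far to +y than this face
- crank_handle (a joint): angle of the handle: 0 folded flat, 1.57 upright, stop at 1.6 rad; starts between 0 and 0.6; stays where it is left
- latch (a joint): slide of the latch: 0 back, 0.026 m fully home (handle held up, wheel free). Back, a low bar under the tab sticks out 27 mm beyond the push face into a fork on the housing and holds the wheel; bar and fork end 12 mm above the wheel's face, so push the tab higher than that
- wheel (a joint): turn of the wheel from its start, positive clockwise seen from above, rad; needs about 0.25 N m (5 N at the handle) to turn and does not run back
- glue_bottle: bystander: white glue bottle, 47 x 58 x 164 mm, stands on the table; origin under its centre
- scatter_jar2: bystander: tall jar with black lid, 66 x 66 x 190 mm, stands on the table; origin under its centre
- paint_pot: bystander: small paint pot, 61 x 50 x 55 mm; origin under its centre

How it is judged:
By the outcome, as a careful person would: the job done as asked, in the order asked, and still so for the second after the job is handed in, with the robot touching nothing.
It also fails if it takes over 72 s, if anything falls off the work surface, if the arm or the gripper's body presses on something with over 40 N, if the wrist force passes 120 N, or if a joint passes its speed limit or range.

## Working session

There is one attempt and no reset: what is moved stays moved. The work goes in short steps, Python scripts to look and compute and a tool call to move; the robot and the scene stay as the last step left them, time stands still between calls to the robot, and variables do not carry over. Pictures are saved under pics/ and viewed, and the job is handed in when it is done.

Besides the shell and the picture viewer there is one more tool, called after "Emit:" as name(argument=value, ...) on one line, values as JSON. jog_arm: Moves the arm, as the interface text tells. Its arguments: {"type":"object","properties":{"motion":{"type":"string"},"hand":{"type":"number"}},"required":["motion"]}

```bash
mkdir -p pics
cat > h.py <<'E'
import numpy as np, cv2
from station import env
def snap(name,tag):
    p,d=env.camera(name); cv2.imwrite(f'pics/{tag}.png',cv2.cvtColor(p,cv2.COLOR_RGB2BGR)); np.savez(f'pics/{tag}.npz',p=p,d=d); return p,d
def K(name):
    c=env.calibration(name); f=200/np.tan(np.radians(c['vertical_fov'])/2)
    return c,f
def rays(name,u,v):
    c,f=K(name); k=c['k1']
    x=(np.asarray(u,float)-c['cx'])/f; y=(np.asarray(v,float)-c['cy'])/f
    rd=np.hypot(x,y); r=rd.copy()
    for _ in range(30): r=rd/(1+k*r*r)
    s=1/(1+k*r*r); return x*s,y*s,np.array(c['T'])
def pt(name,u,v,z):  # depth z
    x,y,T=rays(name,u,v); z=np.asarray(z)
    P=np.stack([x*z,-y*z,-z,np.ones_like(z)],-1); return (P@T.T)[...,:3]
def onplane(name,u,v,h):
    x,y,T=rays(name,u,v); d=np.stack([x,-y,-np.ones_like(x)],-1)@T[:3,:3].T; o=T[:3,3]
    return o+d*((h-o[2])/d[...,2])[...,None]
def proj(name,P):
    c,f=K(name); T=np.array(c['T']); P=np.atleast_2d(P)
    q=(P-T[:3,3])@T[:3,:3]; x=q[:,0]/-q[:,2]; y=-q[:,1]/-q[:,2]; s=1+c['k1']*(x*x+y*y)
    return np.stack([x*s*f+c['cx'],y*s*f+c['cy']],-1)
def cloud(name,d):
    v,u=np.mgrid[0:400,0:640]; P=pt(name,u,v,d.astype(float)); P[d==0]=np.nan; return P
E
python3 - <<'E'
from h import *
print(env.read_state()); print(env.hold_point_z)
for n in('top','side'):
    print(env.calibration(n)); snap(n,n+'0')
E
```

```text
{'time_s': 0.0, 'joints': array([ 1.12382745,  0.33387685,  0.03986512,  1.46628078, -0.01341171,
        1.34328588, -0.05848054]), 'qd': array([-0.00177253,  0.00033316,  0.00093021,  0.00093415,  0.00072233,
        0.00048867, -0.00082517]), 'joint_efforts': array([-3.93533137e-04, -6.58560991e+01,  1.36494968e+00, -4.05557120e+01,
        1.67374837e-02,  1.26812031e-02, -2.56630625e-05]), 'eef_pos': array([ 0.22145593, -0.61091872,  0.40383827]), 'ee_rot': array([ 0.57926061, -0.57867179,  0.40642978, -0.40547619]), 'ft_force': array([-0.58900883, -0.05185767,  0.64268332]), 'torque': array([ 0.00718779, -0.05192483, -0.06593581]), 'gripper_width': 0.9969647955060932}
0.1547
{'vertical_fov': 48.30939286986152, 'cx': 321.30101054127323, 'cy': 193.24231838176732, 'k1': -0.026886442726120337, 'T': array([[ 1.17672451e-02,  9.98101508e-01, -6.04558609e-02,
         4.76568082e-01],
       [-9.99930764e-01,  1.17463413e-02, -7.01164172e-04,
         4.89642478e-02],
       [ 1.03021561e-05,  6.04599259e-02,  9.98170625e-01,
         1.28300604e+00],
       [ 0.00000000e+00,  0.00000000e+00,  0.00000000e+00,
         1.00000000e+00]])}
{'vertical_fov': 48.31517509523079, 'cx': 316.4363470540766, 'cy': 206.76606856538478, 'k1': -0.10895203207803075, 'T': array([[ 0.96498264,  0.119441  , -0.23354305,  0.33648871],
       [-0.26084337,  0.34279253, -0.90247106, -0.83500908],
       [-0.02773523,  0.93178706,  0.36194423,  0.44645192],
       [ 0.        ,  0.        ,  0.        ,  1.        ]])}
```

View pics/top0.png

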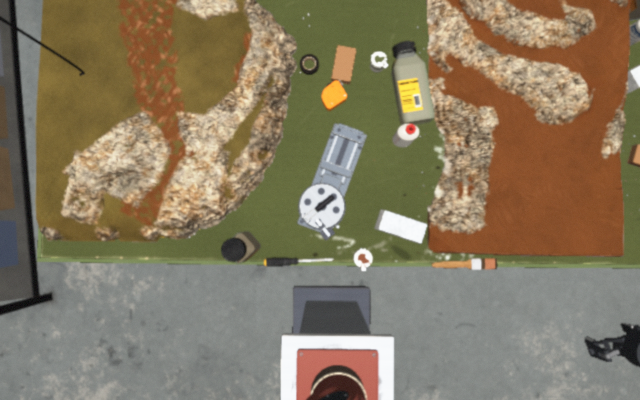

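View pics/side0.png

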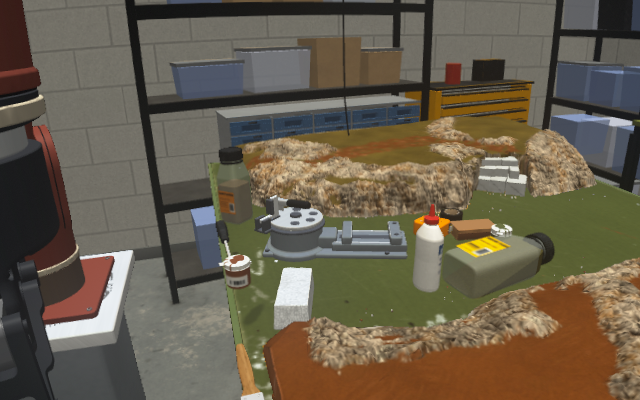

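Run:
```python
from h import *
z=np.load('pics/top0.npz');p,d=z['p'],z['d']; P=cloud('top',d)
print(P[226,402],P[205,322],P[160,340],P[259,363],P[248,238],P[133,408])
c=p[110:280,220:440]; cv2.imwrite('pics/topc.png',cv2.cvtColor(cv2.resize(c,None,fx=3.5,fy=3.5,interpolation=cv2.INTER_CUBIC),cv2.COLOR_RGB2BGR))
z2=np.load('pics/side0.npz')['p'][140:340,200:460]; cv2.imwrite('pics/sidec.png',cv2.cvtColor(cv2.resize(z2,None,fx=3,fy=3,interpolation=cv2.INTER_CUBIC),cv2.COLOR_RGB2BGR))
# block
m=(P[...,2]>.035)&(P[...,2]<.055); m[:205]=0;m[250:]=0;m[:,:370]=0;m[:,432:]=0
print(m.sum(), np.nanmedian(P[m],0))
r=cv2.minAreaRect(P[m][:,:2].astype(np.float32)*1000); print(r, cv2.boxPoints(r))
# wheel face
m=(abs(P[...,2]-.078)<.006); m[:180]=0;m[245:]=0;m[:,:290]=0;m[:,350:]=0
Q=P[m];print(m.sum(),Q.mean(0),np.median(Q,0),Q.min(0),Q.max(0)); print(cv2.minEnclosingCircle(Q[:,:2].astype(np.float32)*1000))
# heights map of wheel
np.set_printoptions(linewidth=250)
print((P[178:244:2,296:372:2,2]*1000).round().astype(int))
```

```text
[ 0.46324821 -0.17457585  0.04673399] [0.51654575 0.04758814 0.11294619] [ 0.64642151 -0.00167682  0.03615885] [ 0.3719592  -0.06646844  0.05421011] [0.40630244 0.25201909 0.18687288] [ 0.70564935 -0.17388632  0.13632828]
908 [ 0.4611364  -0.1761493   0.04573699]
((461.82476806640625, -176.0010528564453), (126.98857879638672, 55.64305877685547), 71.85884094238281) [[ 415.61664 -227.6767 ]
 [ 468.49384 -245.00168]
 [ 508.0329  -124.32541]
 [ 455.1557  -107.00043]]
1221 [0.5180759  0.04710383 0.07870079] [0.51832023 0.04546967 0.07877615] [ 0.43704296 -0.00939253  0.07225418] [0.57494483 0.10723965 0.08394726]
((505.5927734375, 47.03802490234375), 69.46111297607422)
[[ 6  2  1 ... -4  2 -4]
 [ 5  4 -3 ... -2 -1  1]
 [ 0 -3  5 ...  4  3 -2]
 ...
 [ 3  1 -3 ...  1  2  0]
 [-3 -4  4 ... -3 -2  0]
 [ 8  7 -1 ...  2 -3  1]]<stdin>:15: RuntimeWarning: invalid value encountered in cast
```

View pics/topc.png

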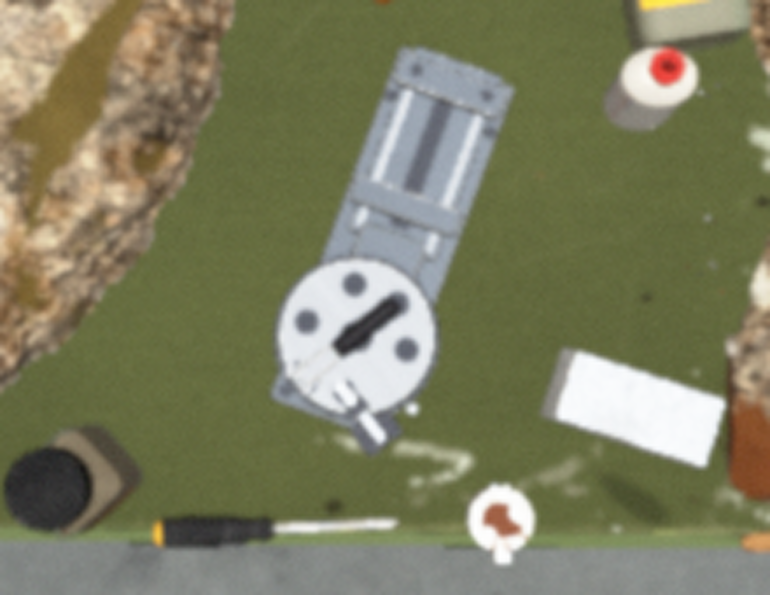

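View pics/sidec.png

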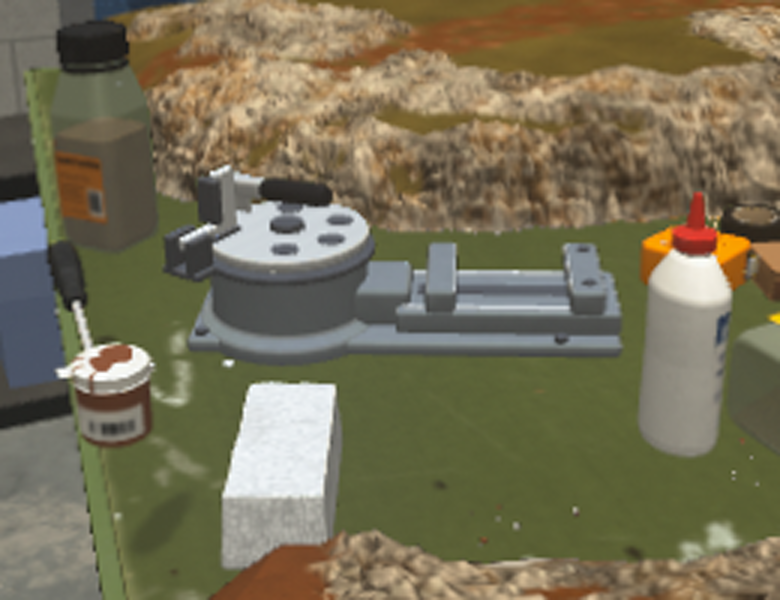

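```bash
cat > ov.py <<'E'
from h import *
def V(org,yaw,p):
    p=np.atleast_2d(p).astype(float); c,s=np.cos(yaw),np.sin(yaw)
    return np.c_[org[0]+c*p[:,0]-s*p[:,1],org[1]+s*p[:,0]+c*p[:,1],p[:,2]]
def wheelpts(org,yaw,th):
    # wheel frame at vise(-.085,0,.078), rotated th
    a=V(org,yaw,[[-.085,0,.078]])[0]; return a,yaw+th
def overlay(name,img,org,yaw,th,gap,ha,tag,crop,sc,lat=0):
    x0,y0,x1,y1=crop; c=cv2.resize(img[y0:y1,x0:x1],None,fx=sc,fy=sc,interpolation=cv2.INTER_CUBIC); c=cv2.cvtColor(c,cv2.COLOR_RGB2BGR)
    def L(P,col,closed=True):
        q=(proj(name,P)-[x0,y0]+.5)*sc-.5
        cv2.polylines(c,[np.round(q*8).astype(np.int32)],closed,col,1,cv2.LINE_AA,3)
    t=np.linspace(0,2*np.pi,60)
    L(V(org,yaw,np.c_[-.085+.06*np.cos(t),.06*np.sin(t),.078+0*t]),(0,0,255))
    xr=rear
    L(V(org,yaw,[[-.155,-.05,0],[.155,-.05,0],[.155,.05,0],[-.155,.05,0]]),(255,0,0))
    L(V(org,yaw,[[xr,-.045,.05],[xr,.045,.05],[xr,.045,.03],[xr,-.045,.03]]),(0,255,255))
    xm=xr-gap
    L(V(org,yaw,[[xm,-.045,.05],[xm,.045,.05],[xm-.022,.045,.05],[xm-.022,-.045,.05]]),(0,255,0))
    a=V(org,yaw,[[-.085,0,.078]])[0]; w=yaw+th
    W=lambda p:V(a,w,p)+[0,0,a[2]]
    r=np.array([np.cos(np.pi-ha),0,np.sin(ha)])
    piv=np.array([.05,0,.024])
    L(W([piv,piv+r*.09]),(255,0,255),False)
    L(W([piv+[0,.011,0],piv-[0,.011,0]]),(255,255,0),False)
    if tab is not None:
        tx,ty=tab; ty-=lat
        L(W([[tx-.009,ty,.012],[tx+.009,ty,.012],[tx+.009,ty,.046],[tx-.009,ty,.046]]),(0,128,255))
    cv2.imwrite(f'pics/{tag}.png',c)
rear=.1; tab=None
E
python3 - <<'E'
import ov; from ov import *
p=np.load('pics/top0.npz')['p'];s=np.load('pics/side0.npz')['p']
z=np.load('pics/top0.npz')
# wheel centre from image guess
cw=onplane('top',322.3,206.2,.078); e=onplane('top',350.8,129.5,.03); print(cw,e)
yaw=np.arctan2(*(e-cw)[[1,0]]); print(yaw)
org=cw[:2]+.085*np.array([np.cos(yaw),np.sin(yaw)]); print(org)
ov.rear=.117
overlay('top',p,org,yaw,2.6,.08,.1,'o1',(270,110,440,280),4.6)
overlay('side',s,org,yaw,2.6,.08,.1,'o2',(240,180,430,280),4.2)
E
```

```text
[0.51450588 0.04669854 0.078     ] [ 0.73487595 -0.0318305   0.03      ]
-0.3423212686196549
[0.59457402 0.0181662 ]
```

View pics/o1.png

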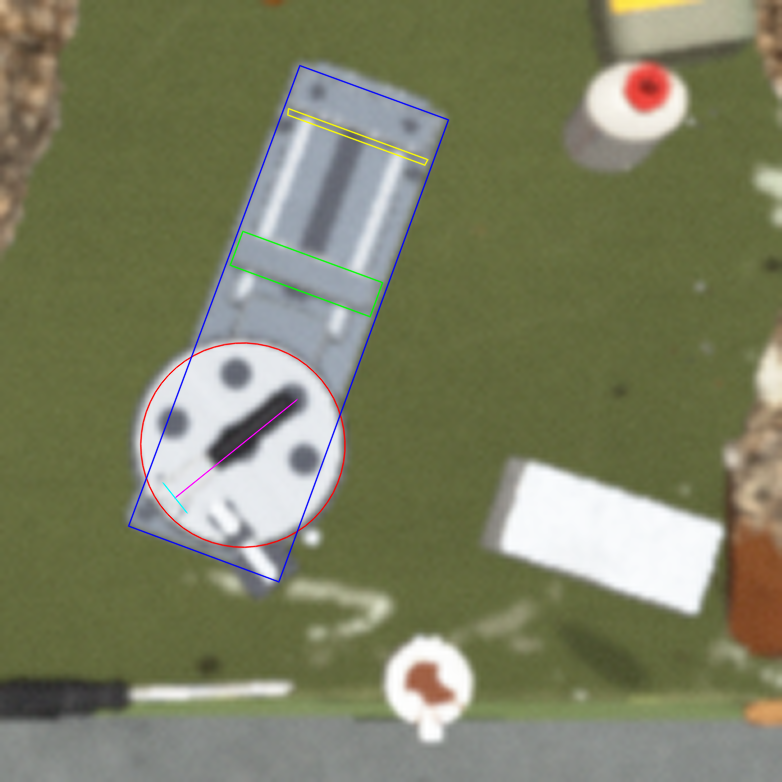

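View pics/o2.png

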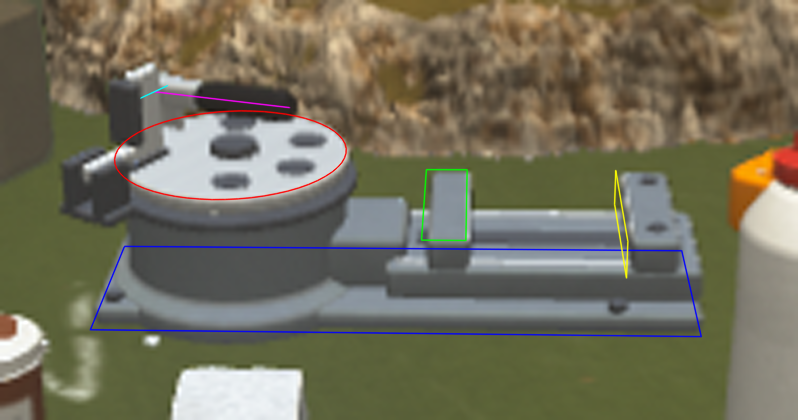

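Run:
```python
from h import *
p=np.load('pics/top0.npz')['p'];s=np.load('pics/side0.npz')['p']
def crop(i,b,sc,t):
    x0,y0,x1,y1=b;c=cv2.cvtColor(cv2.resize(i[y0:y1,x0:x1],None,fx=sc,fy=sc,interpolation=cv2.INTER_CUBIC),cv2.COLOR_RGB2BGR)
    for u in range((x0+9)//10*10,x1,10):
        cv2.line(c,(int((u-x0+.5)*sc),0),(int((u-x0+.5)*sc),6),(0,0,255),1); cv2.putText(c,str(u),(int((u-x0+.5)*sc)-10,16),0,.35,(0,0,255))
    for v in range((y0+9)//10*10,y1,10):
        cv2.line(c,(0,int((v-y0+.5)*sc)),(6,int((v-y0+.5)*sc)),(0,0,255),1); cv2.putText(c,str(v),(8,int((v-y0+.5)*sc)+3),0,.35,(0,0,255))
    cv2.imwrite(f'pics/{t}.png',c)
crop(p,(292,118,376,246),4.6,'c1'); 
crop(p,(292,175,352,242),8.5,'c2')
crop(p,(310,118,375,190),8,'c3')
crop(s,(250,185,415,265),4.8,'c4')
crop(s,(250,185,335,250),8.5,'c5')
```

```text
(no output)
```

View pics/c2.png

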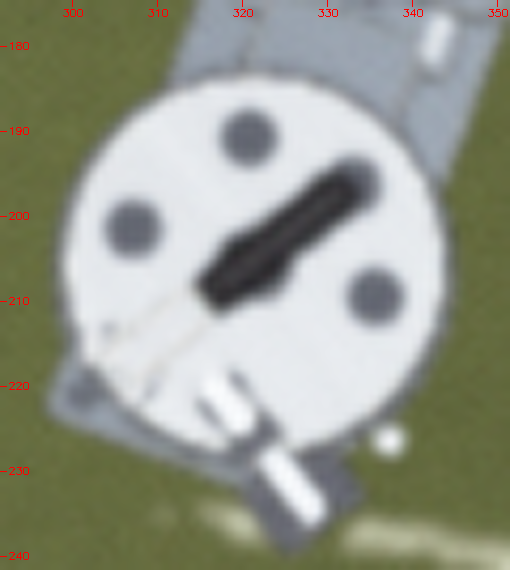

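View pics/c3.png

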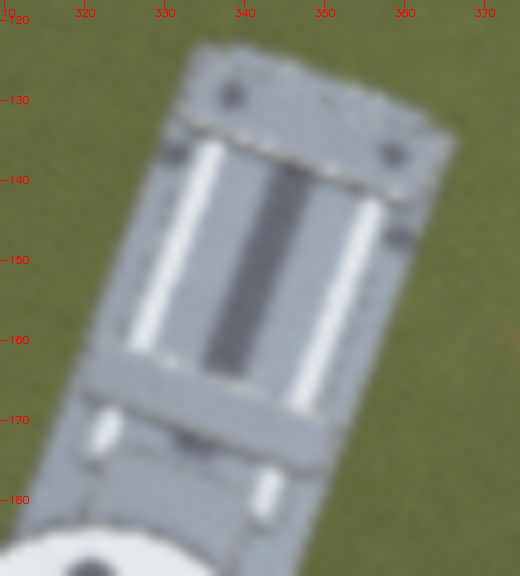

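View pics/c5.png

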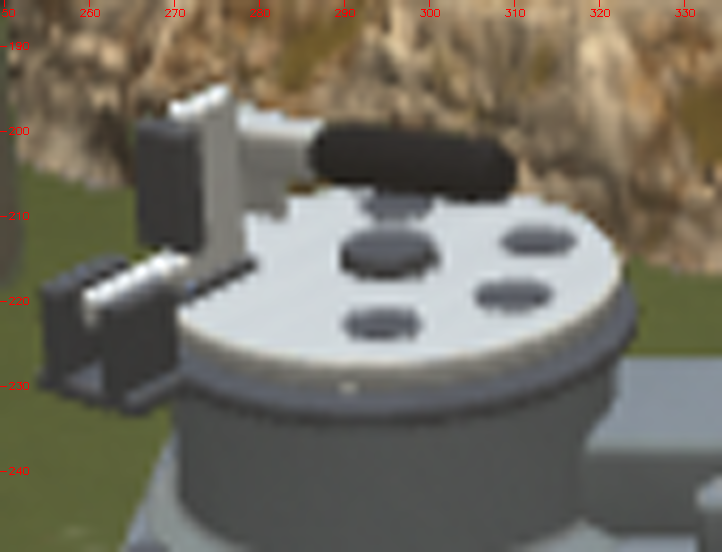

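View pics/c4.png

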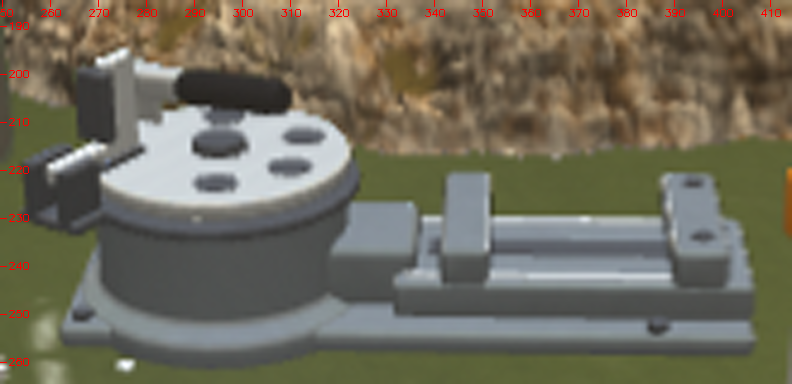

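Run:
```python
from h import *
p=np.load('pics/top0.npz')['p']; sc=8
g=cv2.cvtColor(p,cv2.COLOR_RGB2GRAY).astype(float)
big=cv2.resize(g,None,fx=sc,fy=sc,interpolation=cv2.INTER_CUBIC)
def px(a): return (a+.5)/sc-.5
# rails
for (x0,y0,x1,y1) in [(325,137,338,160),(344,145,358,167)]:
    pts=[]
    for v in range(y0+2,y1-1):
        row=g[v,x0:x1]; w=np.clip(row-185,0,None)
        if w.sum()>20: pts.append(((w*np.arange(x0,x1)).sum()/w.sum(),v))
    pts=np.array(pts); P=onplane('top',pts[:,0],pts[:,1],.033)[:,:2]
    vx,vy,cx,cy=cv2.fitLine(P.astype(np.float32),cv2.DIST_HUBER,0,1e-6,1e-6).ravel()
    print('rail',np.arctan(vy/vx),cx,cy,len(P))
# silhouette: green-ness
hsv=cv2.cvtColor(p,cv2.COLOR_RGB2HSV); green=p[...,1].astype(float)-p[...,2]  # G-B
L,R=[],[]
for v in range(140,180):
    row=green[v]; 
    c=int(342-(v-150)*.36)
    thr=18
    u=c
    while row[u]<thr: u-=1
    L.append((u+(row[u]-thr)/(row[u]-row[u+1]),v))
    u=c
    while row[u]<thr: u+=1
    R.append((u-(row[u]-thr)/(row[u]-row[u-1]),v))
for n,q in(('L',L),('R',R)):
    q=np.array(q);P=onplane('top',q[:,0],q[:,1],.012)[:,:2]
    vx,vy,cx,cy=cv2.fitLine(P.astype(np.float32),cv2.DIST_HUBER,0,1e-6,1e-6).ravel(); print(n,np.arctan(vy/vx),cx,cy)
# disc: white mask
m=((p.min(2)>190)).astype(np.uint8); m[:180]=0;m[232:]=0;m[:,:290]=0;m[:,352:]=0
k=cv2.findContours(m,0,cv2.CHAIN_APPROX_NONE)[0];k=max(k,key=cv2.contourArea).reshape(-1,2).astype(np.float32)
k=k[(k[:,1]<215)]
P=onplane('top',k[:,0],k[:,1],.078)
A=np.c_[2*P[:,:2],np.ones(len(P))];b=(P[:,:2]**2).sum(1)
for _ in range(3):
    s=np.linalg.lstsq(A,b,rcond=None)[0]; r=np.sqrt(s[2]+s[0]**2+s[1]**2); e=np.hypot(*(P[:,:2]-s[:2]).T)-r; kk=abs(e)<.002;A,b,P=A[kk],b[kk],P[kk]
print('disc',s[:2],r,len(P),e.std())
```

```text
rail -0.34618527 0.67787457 0.022693215 20
rail -0.34807637 0.66090775 -0.034819987 19
L -0.34356773 0.65256894 0.0537569
R -0.3462141 0.6500859 -0.05279653
disc [0.51603242 0.04882814] 0.05785195999353599 78 0.0007533128872156157
```

Run:
```python
import ov; from ov import *
p=np.load('pics/top0.npz')['p'];s=np.load('pics/side0.npz')['p']
yaw=-.346; org=np.array([.5961,.0203]); c=np.array([np.cos(yaw),np.sin(yaw)])
for q in [(332.6,133.1),(361.4,143.1),(325.75,161.25),(349.5,169)]:
    P=onplane('top',*q,.05)[:2]; print((P-org)@c, (P-org)@[-c[1],c[0]])
ov.rear=.118; ov.tab=(.02,.04)
overlay('top',p,org,yaw,2.6,.08,.05,'o3',(290,115,375,245),4.6)
overlay('side',s,org,yaw,2.6,.08,.05,'o4',(250,180,415,270),4.8)
for n,q in [('top',(321.5,205)),]: pass
```

```text
0.11653918186509071 0.041951838985774835
0.11827414198236624 -0.043152686698011214
0.035656121550681666 0.03220264358071622
0.03847010716609413 -0.03720903088562278
```

View pics/o3.png

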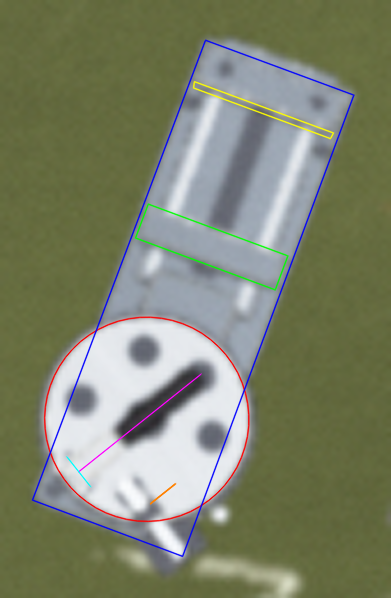

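View pics/o4.png

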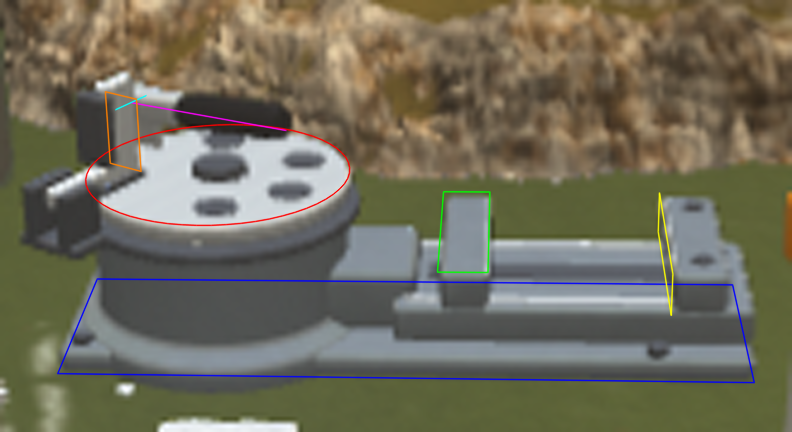

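Run:
```python
from ov import *
yaw=-.346; org=np.array([.5961,.0203]); a=V(org,yaw,[[-.085,0,.078]])[0];w=yaw+2.6
print(a)
def tow(P): 
    d=P[:2]-a[:2]; c,s=np.cos(w),np.sin(w); return np.array([d@[c,s],d@[-s,c]])
print(tow(onplane('side',269.5,206.6,.108)), onplane('side',269.5,206.6,.108))
print(tow(onplane('top',323,226.3,.124)),tow(onplane('top',319.0,222.5,.124)))
for n,z in(('top',None),('side',None)):
    d=np.load(f'pics/{n}0.npz')['d'];P=cloud(n,d)
    D=P[...,:2]-a[:2];c,s=np.cos(w),np.sin(w);X=D@[c,s];Y=D@[-s,c];Z=P[...,2]-.078
    m=(np.hypot(X,Y)<.11)&(Z>.006)&(Z<.09)
    vv,uu=np.nonzero(m)
    for i in range(0,len(uu),4 if n=='side' else 2): print(n,uu[i],vv[i],(np.array([X[m][i],Y[m][i],Z[m][i]])*1000).round().astype(int),end=' | ')
    print()
```

```text
[0.51613737 0.04912669 0.078     ]
[0.02981443 0.04690085] [0.46094194 0.04264179 0.108     ]
[0.03113396 0.04579389] [0.03313796 0.03164294]
top 328 188 [-43 -26   8] | top 330 195 [-34  -7  37] | top 332 195 [-38  -4  35] | top 329 196 [-30  -6  37] | top 331 196 [-34  -3  40] | top 333 196 [-39   0  31] | top 328 197 [-27  -6  42] | top 330 197 [-31  -3  41] | top 332 197 [-35   1  40] | top 311 198 [  9 -33   7] | top 327 198 [-23  -6  34] | top 329 198 [-27  -2  38] | top 331 198 [-31   1  38] | top 333 198 [-35   4  43] | top 325 199 [-17  -7  35] | top 327 199 [-21  -3  41] | top 329 199 [-25   0  42] | top 331 199 [-29   3  41] | top 333 199 [-34   6  40] | top 324 200 [-14  -6  39] | top 326 200 [-18  -3  40] | top 328 200 [-22   0  44] | top 330 200 [-26   4  40] | top 332 200 [-30   7  41] | top 322 201 [-8 -8 33] | top 324 201 [-12  -4  41] | top 326 201 [-16  -1  39] | top 328 201 [-20   2  41] | top 330 201 [-24   6  38] | top 332 201 [-28   9  37] | top 321 202 [-4 -7 32] | top 323 202 [-8 -4 37] | top 325 202 [-12   0  39] | top 327 202 [-16   3  39] | top 329 202 [-2
[... 7417 characters left out ...]
ide 275 214 [29 32  8] | side 296 214 [-7  5  7] | side 261 215 [47 57 11] | side 268 215 [36 46  9] | side 272 215 [31 40  8] | side 259 216 [44 66 12] | side 263 216 [41 57 10] | side 268 216 [31 52 10] | side 257 217 [45 71 11] | side 261 217 [40 64 10] | side 265 217 [33 59 10] | side 269 217 [29 51  8] | side 257 218 [41 75 11] | side 261 218 [40 64  8] | side 265 218 [27 67 12] | side 269 218 [21 61 11] | side 257 219 [39 78 11] | side 261 219 [31 74 11] | side 265 219 [21 73 13] | side 269 219 [19 63 10] | side 257 220 [40 77  7] | side 261 220 [32 74  8] | side 265 220 [19 75 12] | side 269 220 [19 63  8] | side 263 221 [21 79 11] | side 267 221 [20 68  7] | side 264 223 [19 79  6] |
```

```bash
cat > mv.py <<'E'
import numpy as np,sys
from scipy.spatial.transform import Rotation as R
from station import env
def pose():
    s=env.read_state();q=s['ee_rot'];return s['eef_pos'],R.from_quat([q[1],q[2],q[3],q[0]])
def ori(yaw,tilt=0,dirang=0):
    # tool x at yaw (world), y down; then tilt so fingers lean toward dirang
    x=np.array([np.cos(yaw),np.sin(yaw),0]);y=np.array([0,0,-1.]);r=R.from_matrix(np.c_[x,y,np.cross(x,y)])
    d=np.array([np.cos(dirang),np.sin(dirang),0])
    return R.from_rotvec(tilt*np.cross([0,0,-1.],d))*r
def rel(p,r,P0=None,R0=None):
    if P0 is None: P0,R0=pose()
    return np.r_[R0.inv().apply(np.array(p)-P0),(R0.inv()*r).as_rotvec()]
def show(p,r,P0=None,R0=None):
    v=rel(p,r,P0,R0); print('shift',v[:3].round(4),'rot',v[3:].round(4),'| rows>=',np.ceil(max(np.linalg.norm(v[:3])/.0417,np.degrees(np.linalg.norm(v[3:]))/7.16)))
E
python3 - <<'E'
from h import *; from mv import *
z=np.load('pics/top0.npz');p,d=z['p'],z['d']
m=(p.min(2)>175).astype(np.uint8); m[:205]=0;m[250:]=0;m[:,:372]=0;m[:,432:]=0
k=max(cv2.findContours(m,0,cv2.CHAIN_APPROX_NONE)[0],key=cv2.contourArea).reshape(-1,2)
P=onplane('top',k[:,0],k[:,1],.045)[:,:2]; r=cv2.minAreaRect((P*1000).astype(np.float32)); print(r)
# side check: top face centre
z=np.load('pics/side0.npz');ps=z['p']
P=cloud('top',d); 
print('terrain max', np.nanmax(P[100:250,430:620,2]))
# block mask moments
mm=cv2.moments(m); print(onplane('top',mm['m10']/mm['m00'],mm['m01']/mm['m00'],.045), .5*np.arctan2(2*mm['mu11'],mm['mu20']-mm['mu02']))
for c in ([30,70],[30,-70],[-30,70],[-30,-70]):
    a=-.316; w=np.array([.4618,-.176])+[np.cos(a)*c[0]/1e3-np.sin(a)*c[1]/1e3,np.sin(a)*c[0]/1e3+np.cos(a)*c[1]/1e3]
    print(proj('side',[*w,.045]),proj('top',[*w,.045]))
p0,r0=pose(); print(p0,r0.as_matrix().round(3))
E
```

```text
((462.55450439453125, -175.6928253173828), (126.0743179321289, 57.03239822387695), 72.22700500488281)
terrain max 0.10813431271289731
[ 0.46247278 -0.1760113   0.045     ] 0.3194506428545804
[[313.09251991 264.27135282]] [[381.85160103 208.14618032]]
[[307.89561316 306.75332117]] [[429.69111995 224.37777202]]
[[281.24867915 264.21470862]] [[375.04314374 228.66192934]]
[[270.36763208 306.40850591]] [[423.00708891 244.95863951]]
[ 0.2214742  -0.61093767  0.40390932] [[ 0.341 -0.001  0.94 ]
 [-0.94   0.001  0.341]
 [-0.001 -1.    -0.   ]]
```

Run:
```python
from h import *
a=-.317; o=np.array([.4625,-.176])
for n in('top','side'):
    P=cloud(n,np.load(f'pics/{n}0.npz')['d']); D=P[...,:2]-o
    x=D@[np.cos(a),np.sin(a)]; y=D@[-np.sin(a),np.cos(a)]; z=P[...,2]
    m=(abs(x)<.022)&(abs(y)<.09)
    print(n)
    for lo in np.arange(-.09,.09,.004):
        k=m&(y>=lo)&(y<lo+.004)
        if k.sum(): print(int(round(lo*1000)), k.sum(), (np.percentile(z[k],[10,50,90])*1000).round(),end=' | ')
    print()
    m=(abs(y)<.05)&(abs(x)<.05)
    for lo in np.arange(-.04,.04,.003):
        k=m&(x>=lo)&(x<lo+.003)
        if k.sum(): print(int(round(lo*1000)), k.sum(), (np.percentile(z[k],[10,50,90])*1000).round(),end=' | ')
    print()
```

```text
top
-90 32 [-1. 20. 30.] | -86 35 [-1. 16. 30.] | -82 29 [-3.  3. 21.] | -78 23 [-2.  2.  5.] | -74 1 [3. 3. 3.] | -70 1 [24. 24. 24.] | -66 8 [42. 44. 46.] | -62 20 [42. 47. 48.] | -58 25 [42. 46. 49.] | -54 21 [43. 46. 49.] | -50 25 [43. 45. 48.] | -46 21 [42. 45. 49.] | -42 24 [45. 46. 49.] | -38 21 [43. 46. 49.] | -34 24 [43. 46. 48.] | -30 25 [42. 47. 48.] | -26 22 [43. 46. 47.] | -22 24 [43. 45. 49.] | -18 21 [41. 46. 48.] | -14 21 [42. 46. 48.] | -10 24 [44. 46. 49.] | -6 22 [44. 46. 48.] | -2 25 [44. 46. 48.] | 2 24 [42. 46. 48.] | 6 21 [42. 45. 49.] | 10 22 [42. 46. 48.] | 14 22 [44. 45. 48.] | 18 25 [42. 46. 48.] | 22 22 [43. 44. 47.] | 26 24 [44. 47. 49.] | 30 23 [43. 46. 50.] | 34 23 [43. 46. 49.] | 38 22 [43. 45. 49.] | 42 23 [43. 46. 48.] | 46 24 [44. 46. 49.] | 50 20 [44. 46. 47.] | 54 21 [44. 46. 47.] | 58 32 [36. 43. 48.] | 62 35 [15. 25. 35.] | 66 29 [-2.  4. 14.] | 70 24 [-2.  0.  4.] | 74 19 [-3.  1.  4.] | 78 23 [-3.  1.  4.] | 82 22 [-2.  2.  6.] | 86 21 [-1.  0.  3.] | 
-40 33 [-2.  1.  4.] | -37 38 [-1.  0.  3.] | -34 37 [-3.  2.  4.] | -31 45 [ 1. 21. 34.] | 
[... 1227 characters left out ...]
 44. 45.] | 42 32 [44. 44. 45.] | 46 28 [44. 45. 46.] | 50 24 [44. 45. 46.] | 54 24 [44. 45. 46.] | 58 5 [44. 45. 45.] | 
-40 33 [-2. -0.  1.] | -37 18 [-1. -0.  1.] | -34 3 [-1. -0.  0.] | -28 27 [42. 43. 44.] | -25 52 [43. 44. 45.] | -22 50 [43. 44. 45.] | -19 50 [43. 44. 45.] | -16 56 [43. 44. 45.] | -13 50 [43. 44. 45.] | -10 52 [43. 45. 45.] | -7 52 [44. 44. 45.] | -4 54 [44. 44. 46.] | -1 55 [43. 44. 45.] | 2 49 [44. 44. 45.] | 5 54 [44. 44. 45.] | 8 54 [43. 44. 45.] | 11 53 [43. 44. 45.] | 14 53 [43. 44. 46.] | 17 53 [44. 45. 45.] | 20 52 [44. 44. 45.] | 23 56 [43. 45. 46.] | 26 115 [20. 34. 44.] | 29 84 [-2.  5. 14.] | 32 46 [-2. -1.  0.] | 35 45 [-2. -1. -0.] | 38 45 [-2. -1. -0.] |
```

Run:
```python
from h import *
p=np.load('pics/top0.npz')['p'][195:260,365:440]; s=np.load('pics/side0.npz')['p'][255:345,255:335]
cv2.imwrite('pics/b1.png',cv2.cvtColor(np.hstack([cv2.resize(p,(400,347),interpolation=3),cv2.resize(s,(400,347),interpolation=3)]),cv2.COLOR_RGB2BGR))
```

View pics/b1.png

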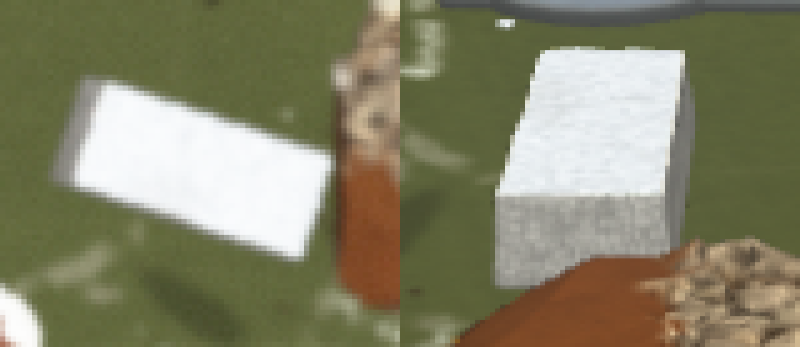

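Run:
```python
from mv import *
show([.4612,-.1777,.28],ori(-.317))
```

```text
shift [-0.3254  0.1244  0.373 ] rot [-6.00e-04 -9.06e-01 -1.40e-03] | rows>= 13.0
```

Emit:
jog_arm(motion="-0.325 0.08 0.373 0 -0.906 0;-0.325 0.08 0.373 0 -0.906 0;-0.325 0.08 0.373 0 -0.906 0;-0.325 0.08 0.373 0 -0.906 0;-0.325 0.08 0.373 0 -0.906 0;-0.325 0.08 0.373 0 -0.906 0;-0.325 0.08 0.373 0 -0.906 0;-0.325 0.08 0.373 0 -0.906 0;-0.325 0.08 0.373 0 -0.906 0;-0.325 0.08 0.373 0 -0.906 0;-0.325 0.08 0.373 0 -0.906 0;-0.325 0.124 0.373 0 -0.906 0", hand=1)

```text
time_s: 1.1
eef_pos: [0.4569, -0.1885, 0.303]
ee_rot: [-0.698, 0.699, -0.108, 0.113]
ft_force: [1.8, -0.3, -0.1]
gripper_width: 1.001
```

Run:
```python
from mv import *
p,r=pose();print(p)
P0=np.array([.22147,-.61094,.40391]);
# commanded final pose of previous call
R0=ori(-1.2235); print(R0.as_matrix().round(3)); 
show([.4612,-.1777,.196],ori(-.317))
```

```text
[ 0.45686355 -0.18854848  0.30303659]
[[ 0.34 -0.    0.94]
 [-0.94 -0.    0.34]
 [ 0.   -1.   -0.  ]]
shift [-0.      0.107   0.0116] rot [-0.0001  0.0031  0.0076] | rows>= 3.0
```

Emit:
jog_arm(motion="0 0 0 0 0 0;0 0 0 0 0 0;0 0 0 0 0 0")

```text
time_s: 1.35
eef_pos: [0.4536, -0.1926, 0.2995]
ee_rot: [-0.698, 0.698, -0.112, 0.111]
ft_force: [1.3, -0.1, -0.3]
gripper_width: 0.999
```

Run:
```python
from mv import *
p,r=pose();print(p,r.as_matrix().round(3))
show([.4612,-.1777,.196],ori(-.317))
```

```text
[ 0.45358118 -0.19263149  0.29945961] [[ 0.95  -0.001  0.312]
 [-0.312  0.     0.95 ]
 [-0.001 -1.    -0.   ]]
shift [0.0027 0.1035 0.0166] rot [ 0.0002 -0.0003 -0.0007] | rows>= 3.0
```

Emit:
jog_arm(motion="0.003 0.035 0.0166 0 0 0;0.003 0.07 0.0166 0 0 0;0.003 0.0935 0.0166 0 0 0;0.003 0.1035 0.0166 0 0 0;0.003 0.1035 0.0166 0 0 0;0.003 0.1035 0.0166 0 0 0")

```text
time_s: 1.85
eef_pos: [0.4621, -0.1783, 0.197]
ee_rot: [-0.698, 0.698, -0.112, 0.112]
ft_force: [-0.3, 0.3, 0.4]
gripper_width: 1.001
```

Emit:
jog_arm(motion="0 0 0 0 0 0;0 0 0 0 0 0;0 0 0 0 0 0;0 0 0 0 0 0;0 0 0 0 0 0;0 0 0 0 0 0", hand=0.5)

```text
time_s: 2.35
eef_pos: [0.4627, -0.1777, 0.198]
ee_rot: [-0.698, 0.699, -0.111, 0.113]
ft_force: [-3.2, 0.4, 9.7]
gripper_width: 0.634
```

Run:
```python
from mv import *; from h import *
s=env.read_state();print(s['eef_pos'],s['ft_force'],s['gripper_width'])
p,d=snap('side','s1');cv2.imwrite('pics/s1c.png',cv2.cvtColor(cv2.resize(p[130:340,220:460],None,fx=3,fy=2.8),cv2.COLOR_RGB2BGR))
```

```text
[ 0.46265863 -0.1776589   0.1980015 ] [-3.23155215  0.42265936  9.65235406] 0.6340842847378003
```

View pics/s1c.png

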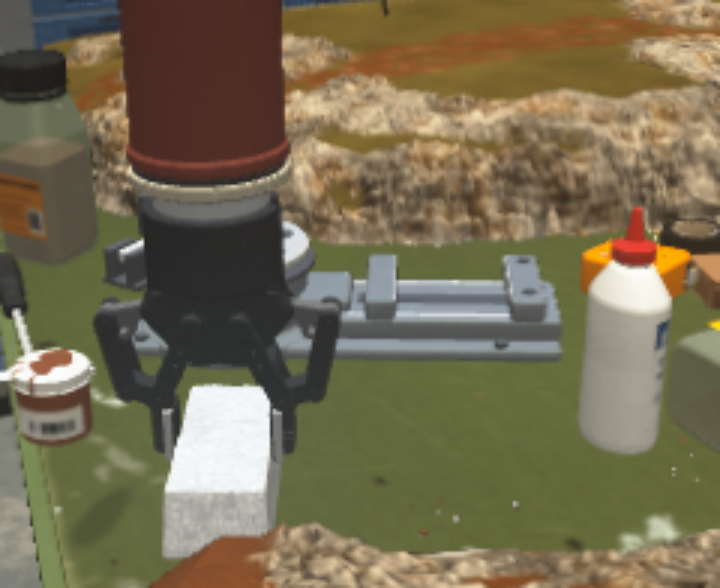

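Emit:
jog_arm(motion="0 -0.01 0 0 0 0;0 -0.03 0 0 0 0;0 -0.06 0 0 0 0;0 -0.09 0 0 0 0;0 -0.10 0 0 0 0;0 -0.10 0 0 0 0", hand=0.4)

```text
time_s: 2.9
eef_pos: [0.4629, -0.1774, 0.2998]
ee_rot: [-0.698, 0.699, -0.109, 0.114]
ft_force: [1.2, -0.7, -1.1]
gripper_width: 0.63
```

Run:
```python
from mv import *; from h import *
s=env.read_state();print(s['eef_pos'],s['ft_force'],s['gripper_width'])
p,d=snap('side','s2');cv2.imwrite('pics/s2c.png',cv2.cvtColor(cv2.resize(p[100:310,220:460],None,fx=3,fy=2.8),cv2.COLOR_RGB2BGR))
show([.6695,-.0062,.298],ori(-.346))
```

```text
[ 0.46292026 -0.17741082  0.29984059] [ 1.16796577 -0.74917641 -1.11190394] 0.6297632909401577
shift [0.1435 0.     0.2272] rot [0.0006 0.0288 0.0034] | rows>= 7.0
```

View pics/s2c.png

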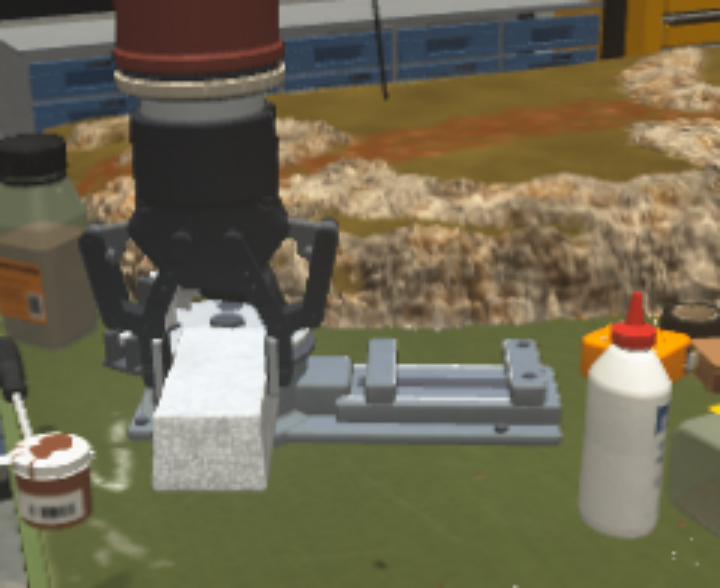

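Emit:
jog_arm(motion="0.02 -0.02 0.032 0 0.029 0;0.04 -0.02 0.065 0 0.029 0;0.062 -0.02 0.097 0 0.029 0;0.082 -0.02 0.13 0 0.029 0;0.103 -0.02 0.162 0 0.029 0;0.123 -0.02 0.195 0 0.029 0;0.137 -0.01 0.217 0 0.029 0;0.1435 0 0.2272 0 0.029 0.003;0.1435 0 0.2272 0 0.029 0.003;0.1435 0 0.2272 0 0.029 0.003")

```text
time_s: 3.78
eef_pos: [0.6685, -0.0056, 0.2935]
ee_rot: [0.697, -0.697, 0.124, -0.119]
ft_force: [0.1, -0.6, -0.6]
gripper_width: 0.635
```

Run:
```python
import ov; from mv import *; from ov import *
s=env.read_state();print(s['eef_pos'],s['ft_force'],s['gripper_width'])
show([.6695,-.0062,.232],ori(-.346))
yaw=-.346; org=np.array([.5961,.0203]);ov.rear=.118
p,d=snap('top','t2');overlay('top',p,org,yaw,2.6,.08,.1,'t2c',(290,115,375,245),4.6)
P=cloud('top',d)
p,d=snap('side','s3');overlay('side',p,org,yaw,2.6,.08,.1,'s3c',(250,130,430,270),4.2)
```

```text
[ 0.66849165 -0.00563851  0.29348078] [ 0.05834545 -0.57171672 -0.56409761] 0.6346092307971505
shift [ 0.0016  0.0615 -0.0001] rot [ 0.001   0.0013 -0.0071] | rows>= 2.0
```

View pics/s3c.png

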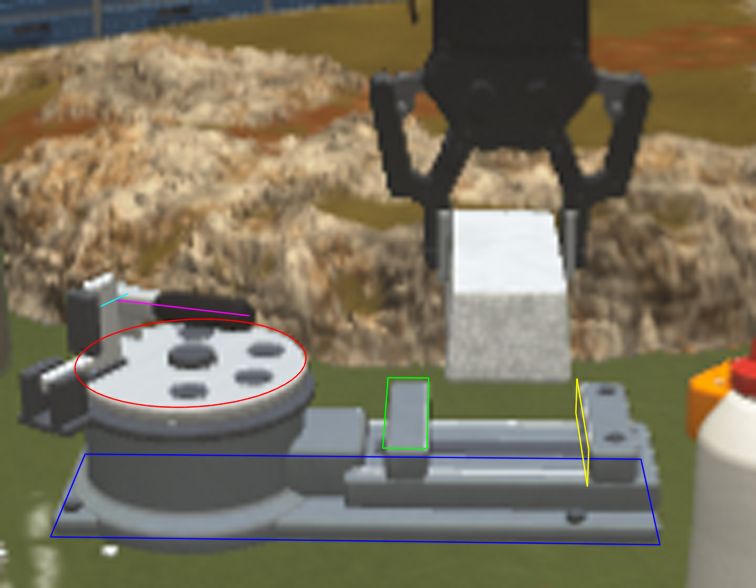

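View pics/t2c.png

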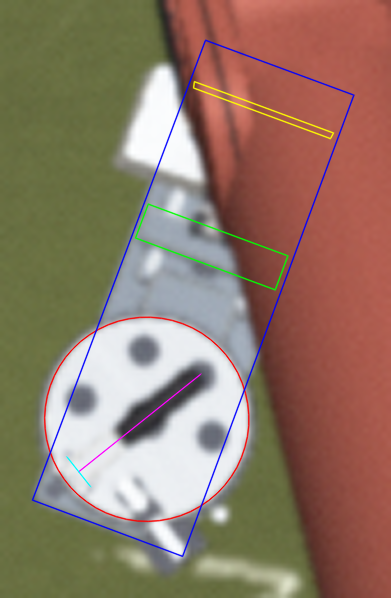

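Emit:
jog_arm(motion="0.0016 0.02 0 0 0.001 -0.007;0.0016 0.045 0 0 0.001 -0.007;0.0016 0.058 0 0 0.001 -0.007;0.0016 0.062 0 0 0.001 -0.007;0.0016 0.062 0 0 0.001 -0.007")

```text
time_s: 4.3
eef_pos: [0.6697, -0.0074, 0.2333]
ee_rot: [-0.696, 0.697, -0.122, 0.123]
ft_force: [-0.3, 0.0, -0.4]
gripper_width: 0.629
```

Emit:
jog_arm(motion="0 0.002 0 0 0 0;0 0.004 0 0 0 0;0 0.004 0 0 0 0")

```text
time_s: 4.55
eef_pos: [0.6706, -0.0066, 0.2309]
ee_rot: [-0.696, 0.697, -0.12, 0.124]
ft_force: [-0.4, 0.9, 0.0]
gripper_width: 0.631
```

Run:
```python
import ov; from mv import *; from ov import *
s=env.read_state();print(s['eef_pos'],s['ft_force'],s['gripper_width'])
yaw=-.346; org=np.array([.5961,.0203]);ov.rear=.118
p,d=snap('side','s4');overlay('side',p,org,yaw,2.6,.08,.1,'s4c',(310,160,430,270),5.4)
```

```text
[ 0.67064991 -0.0066143   0.23086514] [-0.37036595  0.89875719  0.04367604] 0.6308151279794472
```

View pics/s4c.png

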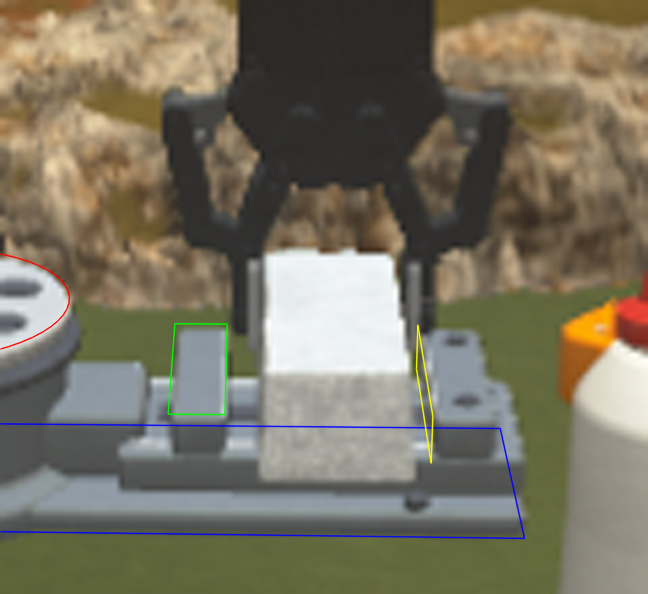

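Emit:
jog_arm(motion="-0.001 0.001 0 0 0 0;-0.001 0.002 0 0 0 0;-0.001 0.0025 0 0 0 0;-0.001 0.0025 0 0 0 0")

```text
time_s: 4.93
eef_pos: [0.6695, -0.0061, 0.2281]
ee_rot: [-0.696, 0.697, -0.121, 0.124]
ft_force: [-1.5, 0.3, 4.8]
gripper_width: 0.632
```

Emit:
jog_arm(motion="0 0 0 0 0 0;0 0 0 0 0 0;0 0 0 0 0 0;0 0 0 0 0 0", hand=0.9)

```text
time_s: 5.27
eef_pos: [0.6694, -0.0062, 0.2274]
ee_rot: [-0.696, 0.697, -0.121, 0.123]
ft_force: [0.5, -0.3, -0.2]
gripper_width: 0.9
```

Emit:
jog_arm(motion="0 -0.02 0 0 0 0;0 -0.05 0 0 0 0;0 -0.09 0 0 0 0;0 -0.12 0 0 0 0;0 -0.12 0 0 0 0")

```text
time_s: 5.68
eef_pos: [0.6705, -0.0055, 0.3551]
ee_rot: [0.697, -0.696, 0.117, -0.127]
ft_force: [0.0, 1.2, 0.3]
gripper_width: 0.898
```

Run:
```python
import ov; from mv import *; from ov import *
s=env.read_state();print(s['eef_pos'],s['ft_force'],s['gripper_width'],s['joints'])
yaw=-.346; org=np.array([.5961,.0203]);ov.rear=.118
p,d=snap('side','s5');overlay('side',p,org,yaw,2.6,.08,.1,'s5c',(250,160,430,270),4.4)
P=cloud('side',d); D=P[...,:2]-org; c=np.array([np.cos(yaw),np.sin(yaw)]); X=D@c;Y=D@[-c[1],c[0]];Z=P[...,2]
m=(abs(Z-.075)<.006)&(X>.03)&(X<.125)&(abs(Y)<.09)
print(m.sum(),Z[m].mean(),np.percentile(X[m],[1,50,99]),np.percentile(Y[m],[1,50,99]))
print(cv2.minAreaRect(np.c_[X[m],Y[m]].astype(np.float32)*1000))
```

```text
[ 0.67047657 -0.0054934   0.35512365] [0.02894426 1.2002568  0.26463169] 0.898193152072022 [ 0.31081906  0.44536673 -0.5028812   1.45817487  0.22186794  1.28025766
 -0.55868278]
628 0.07404491526138952 [0.05217686 0.07869614 0.106441  ] [-0.06277177 -0.01238614  0.05797167]
((79.40508270263672, -0.9658393859863281), (54.84703063964844, 127.59636688232422), 0.04861896485090256)
```

View pics/s5c.png

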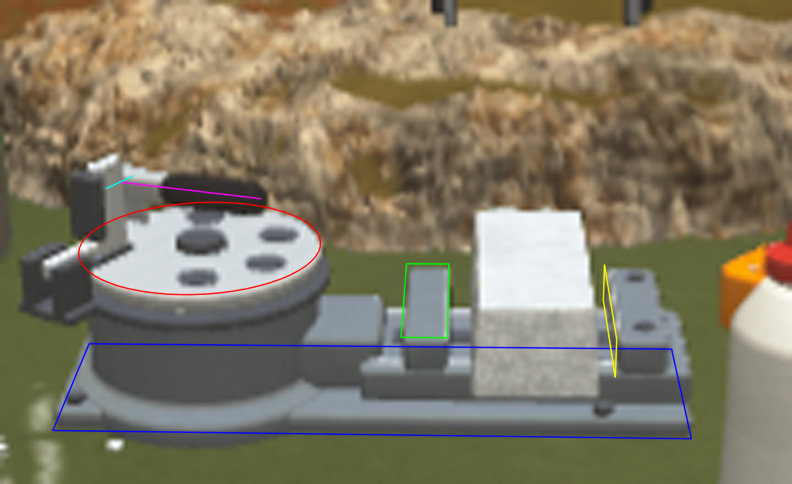

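Run:
```python
from mv import *
show([.5285,.0339,.32],ori(.683))
```

```text
shift [-0.1468  0.0302 -0.011 ] rot [ 0.0033 -1.0301  0.0107] | rows>= 9.0
```

Emit:
jog_arm(motion="-0.03 0 -0.011 0 -0.12 0;-0.06 0 -0.011 0 -0.24 0;-0.09 0 -0.011 0 -0.36 0;-0.12 0 -0.011 0 -0.48 0;-0.1468 0 -0.011 0 -0.6 0;-0.1468 0 -0.011 0.003 -0.72 0.01;-0.1468 0.01 -0.011 0.003 -0.84 0.01;-0.1468 0.02 -0.011 0.003 -0.95 0.01;-0.1468 0.03 -0.011 0.003 -1.03 0.01;-0.1468 0.03 -0.011 0.003 -1.03 0.01;-0.1468 0.03 -0.011 0.003 -1.03 0.01", hand=0.5)

```text
time_s: 6.65
eef_pos: [0.527, 0.0333, 0.316]
ee_rot: [0.668, -0.666, -0.233, 0.239]
ft_force: [-0.5, 0.7, -0.4]
gripper_width: 0.501
```

Run:
```python
from mv import *; from ov import *
import ov
s=env.read_state();print(s['eef_pos'],s['ft_force'],s['gripper_width'],s['joints'].round(2))
show([.5285,.0339,.267],ori(.683))
yaw=-.346; org=np.array([.5961,.0203]);ov.rear=.118
p,d=snap('side','s6');overlay('side',p,org,yaw,2.6,.08,.1,'s6c',(230,100,400,270),4.4)
```

```text
[0.52696377 0.03328143 0.31603529] [-0.5175588   0.68530576 -0.43481327] 0.5010639747552045 [ 0.48  0.23 -0.7   1.84  0.16  1.14  0.4 ]
shift [ 0.0019  0.049  -0.0007] rot [-0.0053 -0.0028 -0.0063] | rows>= 2.0
```

View pics/s6c.png

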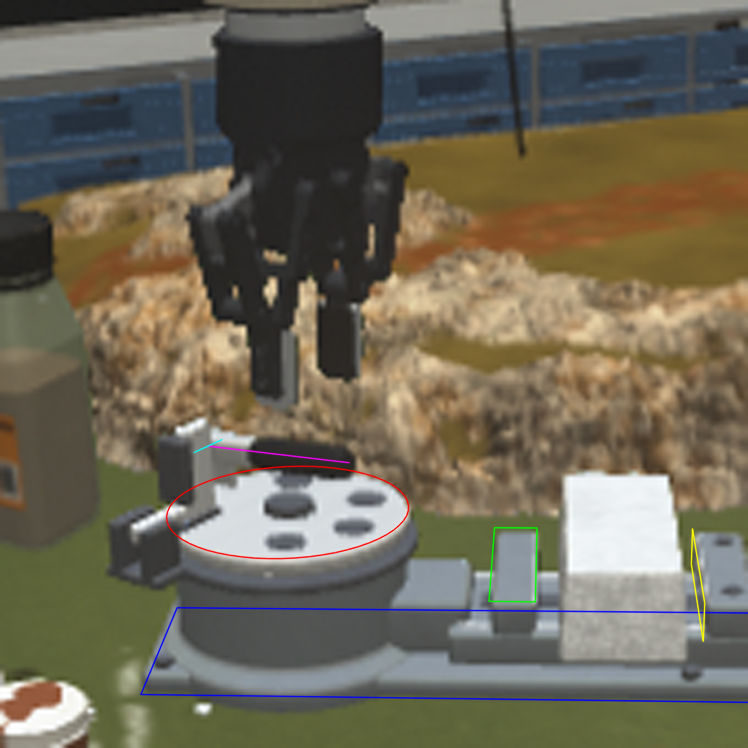

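Emit:
jog_arm(motion="0.0019 0.02 0 -0.005 -0.003 -0.006;0.0019 0.038 0 -0.005 -0.003 -0.006;0.0019 0.047 0 -0.005 -0.003 -0.006;0.0019 0.049 0 -0.005 -0.003 -0.006;0.0019 0.049 0 -0.005 -0.003 -0.006")

```text
time_s: 7.12
eef_pos: [0.5285, 0.0347, 0.2679]
ee_rot: [-0.666, 0.666, 0.238, -0.237]
ft_force: [-0.4, 0.9, 0.5]
gripper_width: 0.499
```

Emit:
jog_arm(motion="0 0 0 0 0 0;0 0 0 0 0 0;0 0 0 0 0 0;0 0 0 0 0 0;0 0 0 0 0 0", hand=0)

```text
time_s: 7.53
eef_pos: [0.5287, 0.0343, 0.2684]
ee_rot: [-0.665, 0.667, 0.238, -0.237]
ft_force: [-0.7, -2.6, 2.4]
gripper_width: 0.188
```

Run:
```python
from mv import *; from ov import *
import ov
s=env.read_state();print(s['eef_pos'],s['ft_force'],s['gripper_width'],s['joints'].round(2))
P0,R0=pose()
W=np.array([.5161,.0491,.078]);w=2.254;ex=np.array([np.cos(w),np.sin(w),0])
g=P0-[0,0,.155]; piv=W+ex*.05+[0,0,.024]; d=g-piv; sgn=-d@ex; print('s',np.hypot(sgn,d[2]),'ang',np.arctan2(d[2],sgn))
s0=np.hypot(sgn,d[2]);a0=np.arctan2(d[2],sgn)
for a in np.arange(a0,1.6,.1):
    t=piv-ex*s0*np.cos(a)+np.array([0,0,s0*np.sin(a)]); v=R0.inv().apply(t-g); print(round(a,2),v.round(4))
yaw=-.346; org=np.array([.5961,.0203]);ov.rear=.118
p,d=snap('side','s7');overlay('side',p,org,yaw,2.6,.08,.1,'s7c',(230,130,370,270),5)
```

```text
[0.52866262 0.0343249  0.26842889] [-0.70781348 -2.6416259   2.41263535] 0.18765141095770843 [ 0.46  0.28 -0.69  1.89  0.21  1.04  0.37]
s 0.07032434061132815 ang 0.16324091307460978
0.16 [-0.0004 -0.      0.    ]
0.26 [-0.0004 -0.0069  0.0015]
0.36 [-0.0004 -0.0136  0.0036]
0.46 [-0.0004 -0.02    0.0064]
0.56 [-0.0004 -0.0261  0.0099]
0.66 [-0.0003 -0.0319  0.0139]
0.76 [-0.0003 -0.0372  0.0185]
0.86 [-0.0003 -0.0421  0.0236]
0.96 [-0.0003 -0.0464  0.0291]
1.06 [-0.0003 -0.0501  0.0351]
1.16 [-0.0003 -0.0532  0.0414]
1.26 [-0.0002 -0.0557  0.048 ]
1.36 [-0.0002 -0.0575  0.0548]
1.46 [-0.0002 -0.0586  0.0617]
1.56 [-0.0002 -0.059   0.0687]
```

View pics/s7c.png

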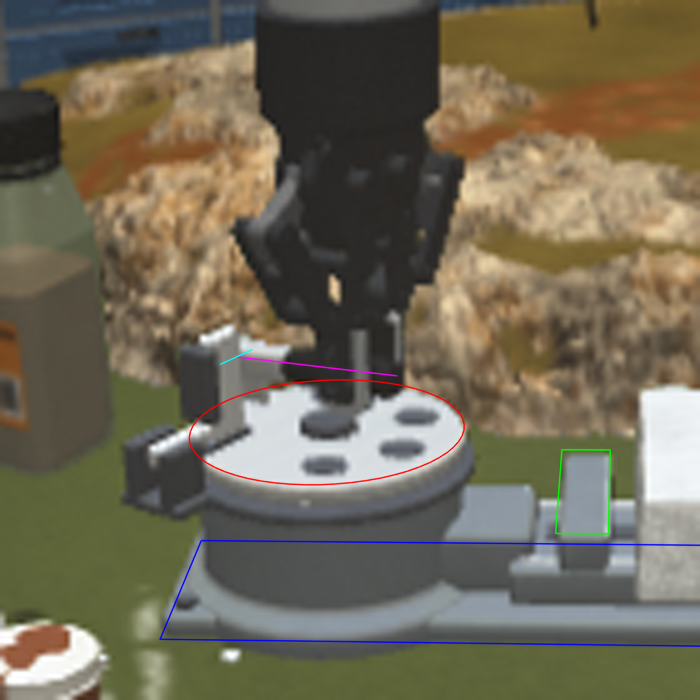

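Emit:
jog_arm(motion="0 -0.0035 0.0005 0 0 0;0 -0.007 0.0015 0 0 0;0 -0.0105 0.0025 0 0 0;0 -0.0138 0.0036 0 0 0;0 -0.017 0.005 0 0 0;0 -0.02 0.0064 0 0 0")

```text
time_s: 8.08
eef_pos: [0.5242, 0.0397, 0.2881]
ee_rot: [-0.666, 0.666, 0.238, -0.237]
ft_force: [1.3, -3.5, -6.8]
gripper_width: 0.187
```

Run:
```python
from mv import *; from ov import *
import ov
s=env.read_state();print(s['eef_pos'],s['ft_force'],s['torque'],s['gripper_width'])
yaw=-.346; org=np.array([.5961,.0203]);ov.rear=.118
p,d=snap('side','s8');overlay('side',p,org,yaw,2.6,.08,.4,'s8c',(230,130,370,270),5)
```

```text
[0.52418296 0.03965841 0.28805901] [ 1.31390012 -3.52203815 -6.81025753] [-1.03122151 -0.67629502 -0.01761452] 0.18652826609693426
```

View pics/s8c.png

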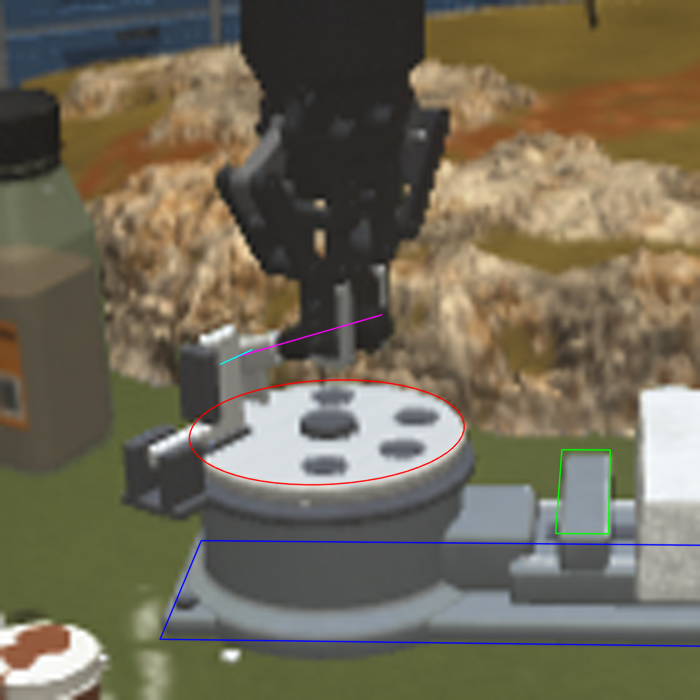

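Emit:
jog_arm(motion="0 -0.006 0.0035 0 0 0;0 -0.012 0.0075 0 0 0;0 -0.017 0.012 0 0 0;0 -0.022 0.017 0 0 0;0 -0.0262 0.0227 0 0 0;0 -0.03 0.0287 0 0 0;0 -0.033 0.035 0 0 0")

```text
time_s: 8.72
eef_pos: [0.5019, 0.067, 0.3215]
ee_rot: [-0.665, 0.666, 0.238, -0.237]
ft_force: [2.6, -5.0, -5.4]
gripper_width: 0.181
```

Run:
```python
from mv import *; from ov import *
import ov
s=env.read_state();print(s['eef_pos'],s['ft_force'],s['torque'],s['gripper_width'])
P0,R0=pose()
W=np.array([.5161,.0491,.078]);w=2.254;ex=np.array([np.cos(w),np.sin(w),0])
print((P0-W)@ex,(P0-W)@[-ex[1],ex[0],0])
yaw=-.346; org=np.array([.5961,.0203]);ov.rear=.118
p,d=snap('side','s9');overlay('side',p,org,yaw,2.6,.08,1.1,'s9c',(230,110,370,250),5)
```

```text
[0.50189892 0.06698898 0.32153667] [ 2.56275915 -4.97221627 -5.43003126] [-1.34756658 -0.73813264 -0.01136486] 0.18073437822593041
0.022838741770539822 -0.0002792600178186186
```

View pics/s9c.png

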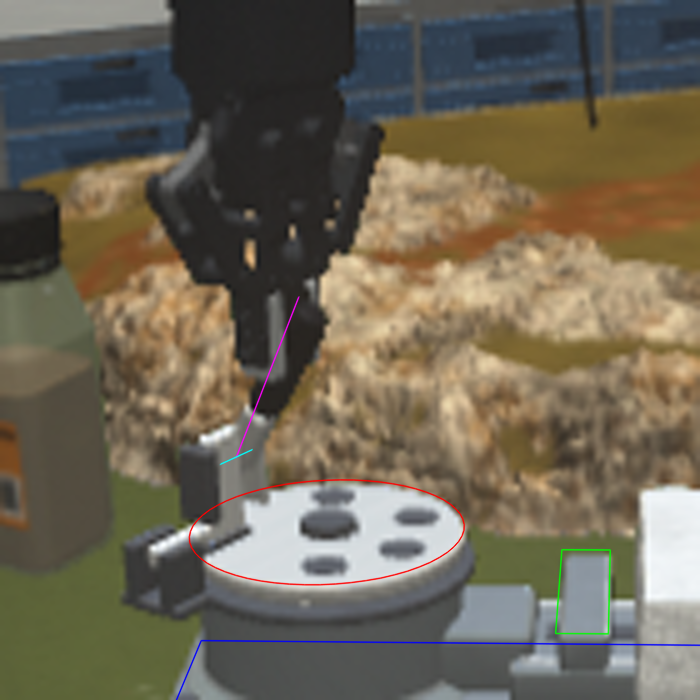

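Emit:
jog_arm(motion="0 -0.0025 0.006 0 0 0;0 -0.0045 0.012 0 0 0;0 -0.0055 0.018 0 0 0;0 -0.006 0.024 0 0 0;0 -0.006 0.029 0 0 0;0 -0.006 0.032 0 0 0;0 -0.006 0.032 0 0 0")

```text
time_s: 9.35
eef_pos: [0.4823, 0.0915, 0.3284]
ee_rot: [-0.665, 0.667, 0.239, -0.236]
ft_force: [-0.4, -7.4, 5.1]
gripper_width: 0.173
```

Run:
```python
from mv import *; from ov import *
import ov
s=env.read_state();print(s['eef_pos'],s['ft_force'],s['torque'],s['gripper_width'])
P0,R0=pose()
W=np.array([.5161,.0491,.078]);w=2.254;ex=np.array([np.cos(w),np.sin(w),0])
print((P0-W)@ex,(P0-W)@[-ex[1],ex[0],0])
yaw=-.346; org=np.array([.5961,.0203]);ov.rear=.118
p,d=snap('side','s10');overlay('side',p,org,yaw,2.6,.08,1.57,'s10c',(230,110,370,250),5)
```

```text
[0.48227663 0.09149665 0.32837617] [-0.4038704  -7.36340616  5.14819898] [-1.72446675 -0.21557858 -0.07595469] 0.17301572934110904
0.05423295161786228 -0.0005323369687614804
```

View pics/s10c.png

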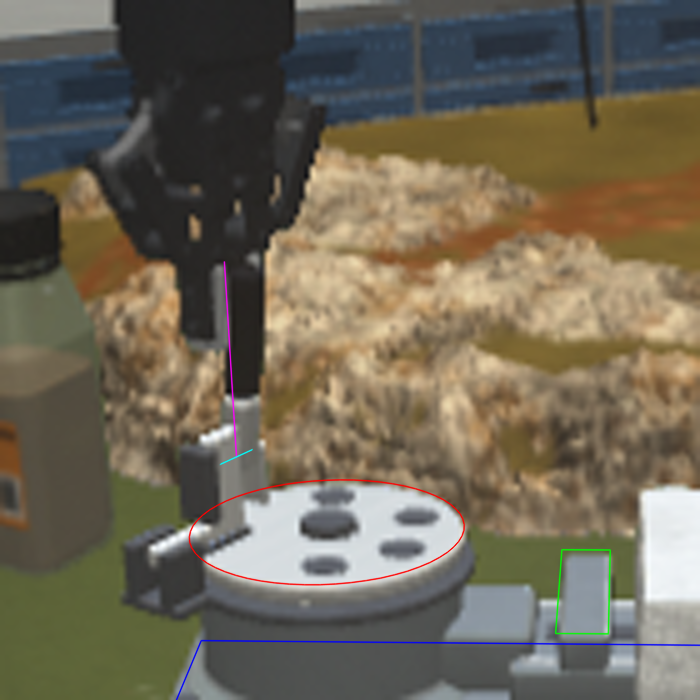

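Emit:
jog_arm(motion="0 0 0.002 0 0 0;0 0 0.004 0 0 0;0 0 0.005 0 0 0;0 0 0.005 0 0 0")

```text
time_s: 9.73
eef_pos: [0.4793, 0.095, 0.3282]
ee_rot: [-0.665, 0.667, 0.239, -0.236]
ft_force: [-0.3, -6.1, 5.8]
gripper_width: 0.167
```

Run:
```python
from mv import *
s=env.read_state();P0,R0=pose()
W=np.array([.5161,.0491,.078]);w=2.254;ex=np.array([np.cos(w),np.sin(w),0])
print(s['ft_force']@ex,s['torque'],(P0-W)@ex,(P0-W)@[-ex[1],ex[0],0])
```

```text
-4.595078465364422 [-1.80518535 -0.23212258 -0.07158604] 0.05883227424021352 -0.0004429021979441638
```

Run:
```python
from mv import *; from ov import *
import ov
yaw=-.346; org=np.array([.5961,.0203]);ov.rear=.118
p,d=snap('side','s11');overlay('side',p,org,yaw,2.6,.08,1.6,'s11c',(245,140,325,250),7)
P=cloud('side',d); W=np.array([.5161,.0491]);w=2.254;D=P[...,:2]-W;X=D@[np.cos(w),np.sin(w)];Y=D@[-np.sin(w),np.cos(w)];Z=P[...,2]-.078
for v in range(150,222,3):
    print(v,[(u,*(np.array([X[v,u],Y[v,u],Z[v,u]])*1000).round().astype(int)) for u in range(262,290,3) if abs(Y[v,u])<.06 and abs(X[v,u])<.12])
```

```text
150 [(262, np.int64(47), np.int64(39), np.int64(149)), (265, np.int64(58), np.int64(19), np.int64(143)), (268, np.int64(49), np.int64(19), np.int64(144)), (271, np.int64(41), np.int64(18), np.int64(145)), (274, np.int64(40), np.int64(10), np.int64(144)), (277, np.int64(50), np.int64(-11), np.int64(138)), (280, np.int64(46), np.int64(-17), np.int64(137)), (283, np.int64(50), np.int64(-31), np.int64(133)), (286, np.int64(45), np.int64(-35), np.int64(133))]
153 [(262, np.int64(47), np.int64(40), np.int64(143)), (265, np.int64(66), np.int64(11), np.int64(134)), (268, np.int64(49), np.int64(20), np.int64(138)), (271, np.int64(46), np.int64(14), np.int64(137)), (274, np.int64(65), np.int64(-17), np.int64(128)), (277, np.int64(51), np.int64(-11), np.int64(131)), (280, np.int64(47), np.int64(-16), np.int64(130)), (283, np.int64(48), np.int64(-28), np.int64(127)), (286, np.int64(44), np.int64(-33), np.int64(127))]
156 [(262, np.int64(46), np.int64(42), np.int64(137)), (265, np.int64(46), np.int64(32), np.int64(135)), (268, np.int64(48), np.int64(21), np.int64(132)), (271, np.int64(45), np.int
[... 5147 characters left out ...]
int64(53), np.int64(11)), (271, np.int64(31), np.int64(43), np.int64(7)), (274, np.int64(30), np.int64(34), np.int64(4)), (277, np.int64(27), np.int64(28), np.int64(3)), (280, np.int64(25), np.int64(21), np.int64(1)), (283, np.int64(21), np.int64(16), np.int64(0)), (286, np.int64(14), np.int64(13), np.int64(0)), (289, np.int64(9), np.int64(10), np.int64(0))]
219 [(271, np.int64(25), np.int64(50), np.int64(4)), (274, np.int64(25), np.int64(41), np.int64(0)), (277, np.int64(19), np.int64(37), np.int64(0)), (280, np.int64(15), np.int64(33), np.int64(0)), (283, np.int64(7), np.int64(32), np.int64(1)), (286, np.int64(6), np.int64(23), np.int64(-2)), (289, np.int64(-3), np.int64(24), np.int64(0))]
```

View pics/s11c.png

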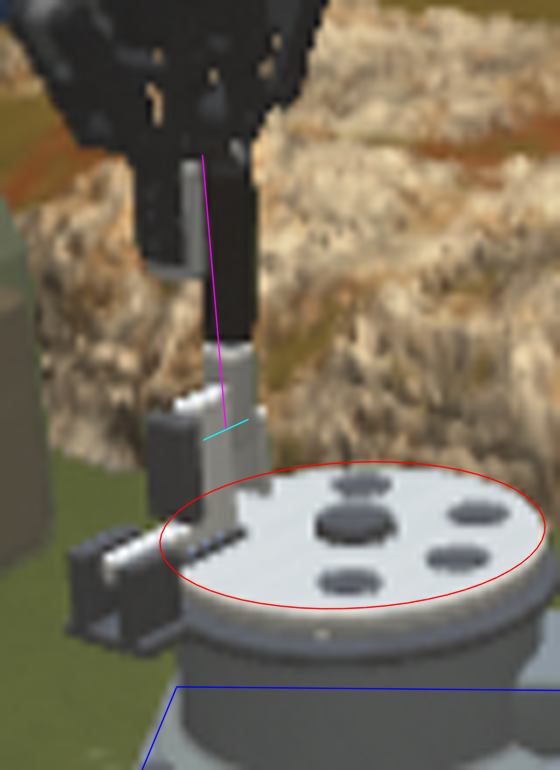

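Emit:
jog_arm(motion="0 0 0 0 0 0;0 0 0 0 0 0;0 0 0 0 0 0;0 -0.035 0 0 0 0;0 -0.06 0 0 0 0;0 -0.065 0 0 0 0", hand=0.5)

```text
time_s: 10.28
eef_pos: [0.4794, 0.0966, 0.3959]
ee_rot: [-0.665, 0.666, 0.241, -0.236]
ft_force: [0.5, -0.3, 0.2]
gripper_width: 0.499
```

```bash
cat > st.py <<'E'
from mv import *; from ov import *
import ov
W=np.array([.5161,.0491,.078])
def st(w=2.254):
    s=env.read_state();P0,R0=pose();ex=np.array([np.cos(w),np.sin(w),0]);ey=np.array([-ex[1],ex[0],0])
    print('t',s['time_s'],'wheel-frame TCP',((P0-W)@ex).round(4),((P0-W)@ey).round(4),P0[2].round(4),'F ex,ey,z',(s['ft_force']@ex).round(1),(s['ft_force']@ey).round(1),s['ft_force'][2].round(1),'g',s['gripper_width'].round(3))
    return P0,R0,ex,ey
def look(name,tag,crop,sc,ha=1.57,th=2.6,gap=.08,lat=0):
    ov.rear=.118;ov.tab=(.032,.048)
    p,d=snap(name,tag);overlay(name,p,np.array([.5961,.0203]),-.346,th,gap,ha,tag+'c',crop,sc,lat)
    return p,d
E
python3 - <<'E'
from st import *
st(); print(env.read_state()['joints'].round(2))
look('side','s12',(235,110,335,250),5.3); look('top','t12',(280,130,380,250),5)
E
```

```text
Traceback (most recent call last):
  File "st.py", line 6, in st
    print('t',s['time_s'],'wheel-frame TCP',((P0-W)@ex).round(4),((P0-W)@ey).round(4),P0[2].round(4),'F ex,ey,z',(s['ft_force']@ex).round(1),(s['ft_force']@ey).round(1),s['ft_force'][2].round(1),'g',s['gripper_width'].round(3))
                                                                                                                                                                                                       ^^^^^^^^^^^^^^^^^^^^^^^^
AttributeError: 'float' object has no attribute 'round'
```

```bash
sed -i "s/s\['gripper_width'\].round(3)/round(s['gripper_width'],3)/" st.py
python3 - <<'E'
from st import *
st(); print(env.read_state()['joints'].round(2))
look('side','s12',(235,110,335,250),5.3); look('top','t12',(280,130,380,250),5)
E
```

```text
t 10.2833 wheel-frame TCP 0.06 -0.0016 0.3959 F ex,ey,z -0.5 -0.2 0.2 g 0.499
[ 0.46  0.06 -0.76  1.83  0.04  1.27  0.37]
```

View pics/s12c.png

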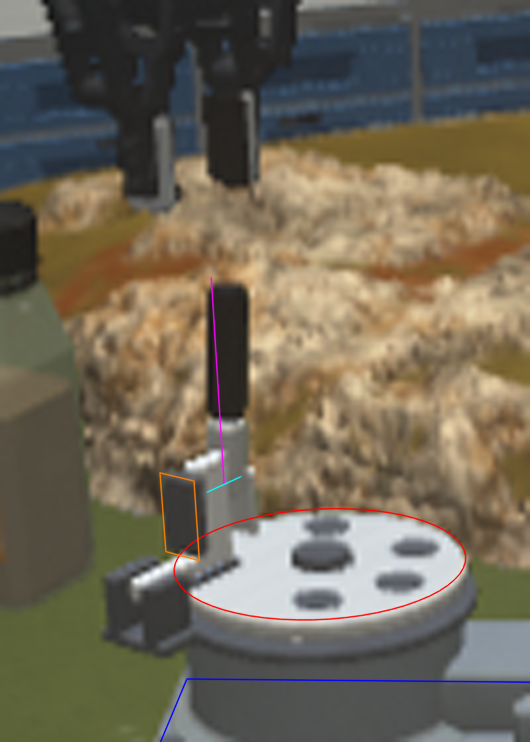

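View pics/t12c.png

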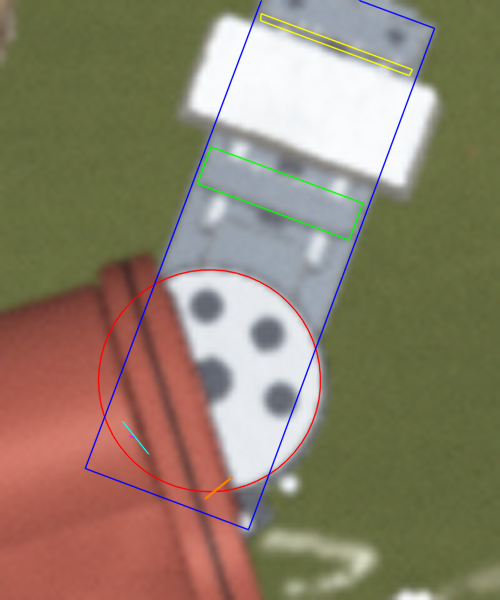

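Emit:
jog_arm(motion="0 0 -0.03 0 0 0;0 0.0 -0.055 0 0 0;0 0.03 -0.055 0 0 0;0 0.06 -0.055 0 0 0;0 0.07 -0.055 0 0 0;0 0.07 -0.045 0 0 0;0 0.07 -0.04 0 0 0;0 0.07 -0.04 0 0 0", hand=0)

```text
time_s: 11.05
eef_pos: [0.5035, 0.0665, 0.3232]
ee_rot: [-0.665, 0.666, 0.24, -0.238]
ft_force: [0.5, 0.0, 0.7]
gripper_width: -0.0
```

Run:
```python
from st import *
st()
```

```text
t 11.05 wheel-frame TCP 0.0215 -0.0012 0.3232 F ex,ey,z -0.3 -0.4 0.7 g -0.0
```

Emit:
jog_arm(motion="0 0 0.003 0 0 0;0 0 0.006 0 0 0;0 0 0.009 0 0 0;0 0 0.011 0 0 0;0 0 0.011 0 0 0")

```text
time_s: 11.47
eef_pos: [0.497, 0.0732, 0.3223]
ee_rot: [-0.665, 0.666, 0.239, -0.237]
ft_force: [-0.1, 0.3, 0.7]
gripper_width: -0.001
```

Run:
```python
from st import *
st()
```

```text
t 11.4667 wheel-frame TCP 0.0308 -0.0004 0.3223 F ex,ey,z 0.3 -0.1 0.7 g -0.001
```

Emit:
jog_arm(motion="0 0 0.002 0 0 0;0 0 0.004 0 0 0;0 0 0.006 0 0 0;0 0 0.006 0 0 0")

```text
time_s: 11.8
eef_pos: [0.4947, 0.0751, 0.3224]
ee_rot: [-0.664, 0.668, 0.238, -0.235]
ft_force: [7.5, -10.0, -1.3]
gripper_width: -0.0
```

Run:
```python
from st import *
st()
look('side','s13',(235,110,335,250),5.3)
```

```text
t 11.8 wheel-frame TCP 0.0337 0.0002 0.3224 F ex,ey,z -12.5 0.5 -1.3 g -0.0
```

View pics/s13c.png

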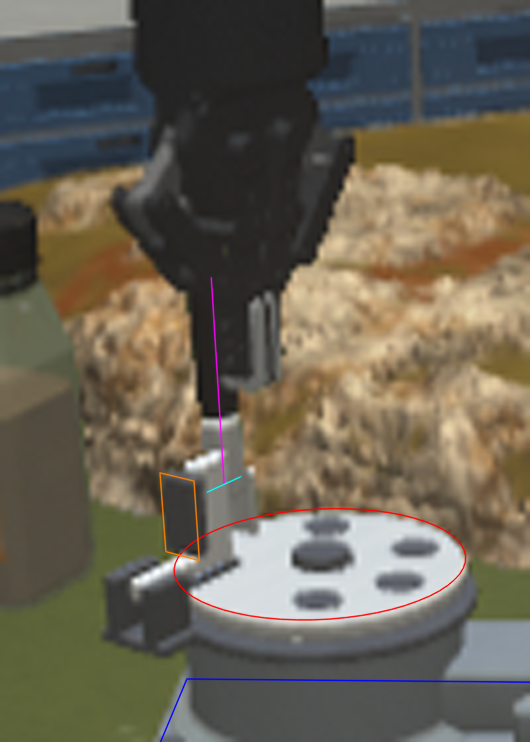

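Emit:
jog_arm(motion="0 0 -0.015 0 0 0;0 -0.02 -0.025 0 0 0;0 -0.055 -0.025 0 0 0;0 -0.08 -0.025 0 0 0;0 -0.08 -0.025 0 0 0")

```text
time_s: 12.27
eef_pos: [0.5104, 0.0584, 0.4067]
ee_rot: [-0.665, 0.667, 0.24, -0.235]
ft_force: [-0.1, 0.3, -0.4]
gripper_width: -0.001
```

Run:
```python
from st import *
P0,R0,ex,ey=st(); print(env.read_state()['joints'].round(2))
th=.35; r=ori(.683,th,.683); print(r.as_matrix().round(2))
tip=W+ex*.029+ey*.072; tip[2]=.106
yh=r.apply([0,1,0]); T=tip-.173*yh; print(T)
show(T+[0,0,.09],r); show(T,r)
```

```text
t 12.2667 wheel-frame TCP 0.0108 -0.0015 0.4067 F ex,ey,z 0.3 -0.1 -0.4 g -0.001
[ 0.49  0.11 -0.73  1.76  0.07  1.29  0.43]
[[ 0.73  0.27 -0.63]
 [ 0.59  0.22  0.78]
 [ 0.34 -0.94 -0.  ]]
[ 0.39593842 -0.01130019  0.26851148]
shift [-0.1331  0.0472  0.0188] rot [ 0.0039  0.0035 -0.3436] | rows>= 4.0
shift [-0.1336  0.1372  0.0192] rot [ 0.0039  0.0035 -0.3436] | rows>= 5.0
```

Emit:
jog_arm(motion="-0.035 0.01 0.005 0 0 -0.09;-0.07 0.02 0.01 0 0 -0.18;-0.1 0.03 0.015 0 0 -0.26;-0.125 0.04 0.019 0 0 -0.344;-0.1335 0.047 0.019 0 0 -0.344;-0.1335 0.047 0.019 0 0 -0.344;-0.1335 0.047 0.019 0 0 -0.344")

```text
time_s: 12.85
eef_pos: [0.3943, -0.0114, 0.355]
ee_rot: [0.696, -0.616, -0.348, 0.12]
ft_force: [0.1, 0.6, 0.2]
gripper_width: 0.001
```

Run:
```python
from st import *
P0,R0,ex,ey=st(); print(env.read_state()['joints'].round(2))
th=.35; r=ori(.683,th,.683)
tip=W+ex*.029+ey*.072; tip[2]=.106
yh=r.apply([0,1,0]); T=tip-.173*yh; print(T)
show(T,r)
look('side','s14',(195,60,335,250),4)
```

```text
t 12.85 wheel-frame TCP 0.0299 0.1326 0.355 F ex,ey,z 0.4 -0.5 0.2 g 0.001
[ 0.64 -0.26 -0.53  2.18 -0.45  0.98  1.02]
[ 0.39593842 -0.01130019  0.26851148]
shift [-0.0279  0.0818 -0.0008] rot [ 0.0001  0.0031 -0.0066] | rows>= 3.0
```

View pics/s14c.png

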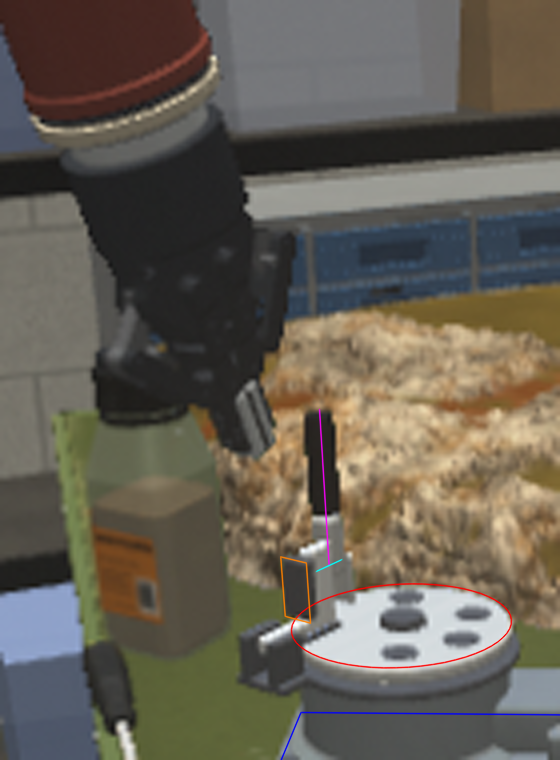

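Emit:
jog_arm(motion="-0.01 0.028 0 0 0 0;-0.02 0.056 0 0 0 0;-0.026 0.075 0 0 0 0;-0.028 0.082 0 0 0 0;-0.028 0.082 0 0 0 0")

```text
time_s: 13.32
eef_pos: [0.3956, -0.0098, 0.2672]
ee_rot: [0.697, -0.614, -0.349, 0.121]
ft_force: [0.3, -1.0, 0.5]
gripper_width: -0.004
```

Run:
```python
from st import *
P0,R0,ex,ey=st(); print(env.read_state()['joints'].round(2))
t=P0+.173*R0.apply([0,1,0])-W; print('tip',t@ex,t@ey,t[2])
look('side','s15',(205,90,335,250),4.6)
```

```text
t 13.3167 wheel-frame TCP 0.0304 0.1306 0.2672 F ex,ey,z -0.9 0.4 0.5 g -0.004
[ 0.63 -0.13 -0.57  2.29 -0.45  0.76  1.04]
tip 0.031072098939384316 0.07228322786126133 0.026289823800378184
```

View pics/s15c.png

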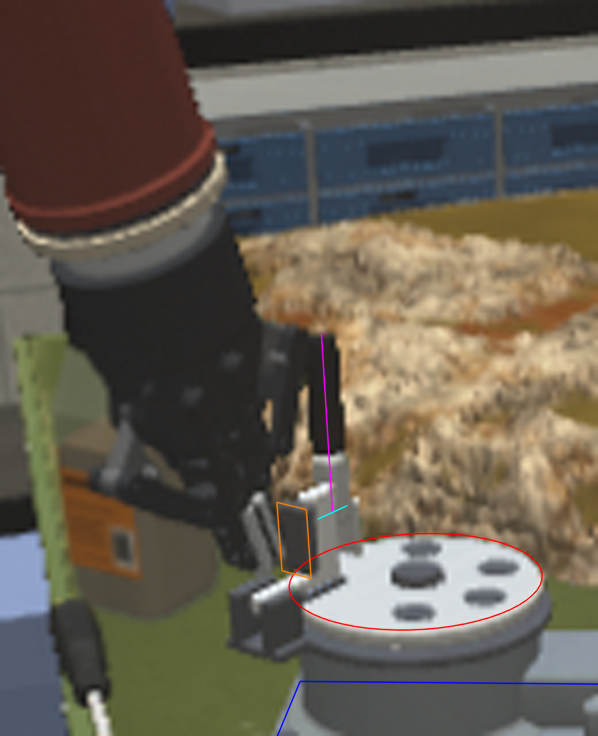

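Emit:
jog_arm(motion="0.006 0.002 -0.003 0 0 0;0.012 0.0045 -0.004 0 0 0;0.017 0.006 -0.004 0 0 0;0.021 0.0077 -0.004 0 0 0;0.025 0.009 -0.004 0 0 0;0.028 0.0102 -0.004 0 0 0;0.028 0.0102 -0.004 0 0 0")

```text
time_s: 13.95
eef_pos: [0.421, 0.0054, 0.2681]
ee_rot: [0.696, -0.615, -0.349, 0.12]
ft_force: [-0.3, -0.0, 0.1]
gripper_width: -0.004
```

Run:
```python
from st import *
P0,R0,ex,ey=st(); print(env.read_state()['joints'].round(2))
t=P0+.173*R0.apply([0,1,0])-W; print('tip',t@ex,t@ey,t[2])
look('side','s16',(205,90,335,250),4.6)
```

```text
t 13.95 wheel-frame TCP 0.0261 0.1014 0.2681 F ex,ey,z 0.2 0.3 0.1 g -0.004
[ 0.62 -0.07 -0.61  2.24 -0.39  0.73  0.95]
tip 0.026106621647540205 0.042799669199725096 0.027365366648465964
```

View pics/s16c.png

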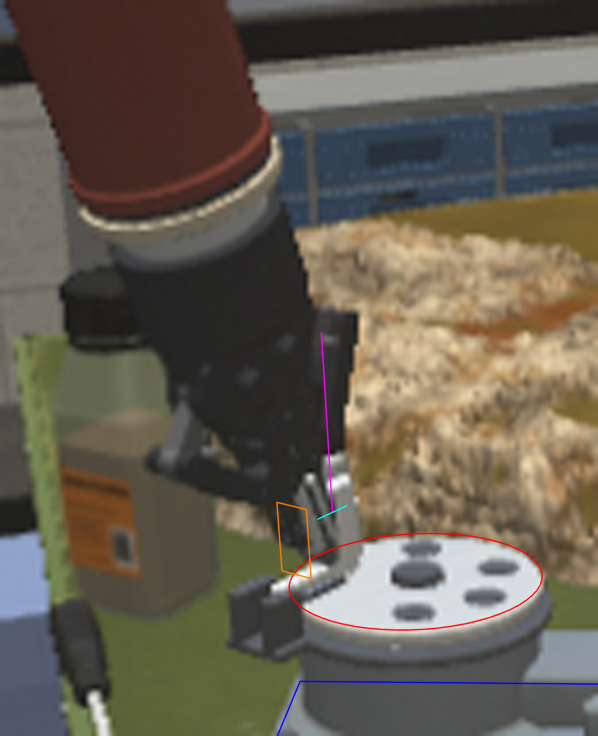

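Emit:
jog_arm(motion="0.003 0.001 0 0 0 0;0.006 0.002 0 0 0 0;0.0085 0.003 0 0 0 0;0.0105 0.0038 0 0 0 0;0.0105 0.0038 0 0 0 0")

```text
time_s: 14.42
eef_pos: [0.4294, 0.0123, 0.2679]
ee_rot: [0.696, -0.615, -0.349, 0.12]
ft_force: [0.6, 0.3, -0.2]
gripper_width: 0.001
```

Run:
```python
from st import *
P0,R0,ex,ey=st(); print(env.read_state()['torque'].round(2))
t=P0+.173*R0.apply([0,1,0])-W; print('tip',t@ex,t@ey,t[2])
look('side','s17',(255,150,325,250),7)
```

```text
t 14.4167 wheel-frame TCP 0.0262 0.0905 0.2679 F ex,ey,z -0.1 -0.7 -0.2 g 0.001
[-0.28  0.35 -0.  ]
tip 0.026266293698912178 0.03194239732963382 0.027086260822389532
```

View pics/s17c.png

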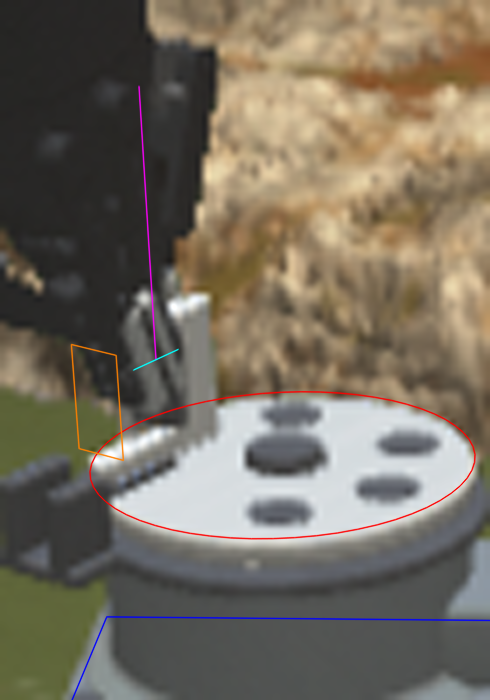

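Emit:
jog_arm(motion="0.0025 0.0009 0 0 0 0;0.0045 0.0016 0 0 0 0;0.006 0.0022 0 0 0 0;0.006 0.0022 0 0 0 0")

```text
time_s: 14.8
eef_pos: [0.4332, 0.0159, 0.2672]
ee_rot: [0.697, -0.615, -0.348, 0.121]
ft_force: [-7.9, -3.0, 3.6]
gripper_width: -0.0
```

Run:
```python
from st import *
P0,R0,ex,ey=st(); print(env.read_state()['torque'].round(2))
t=P0+.173*R0.apply([0,1,0])-W; print('tip',t@ex,t@ey,t[2])
```

```text
t 14.8 wheel-frame TCP 0.0266 0.0852 0.2672 F ex,ey,z 2.7 8.0 3.6 g -0.0
[-0.65  1.72  0.25]
tip 0.026889805087480106 0.02716758424572616 0.026234799568220377
```

Run:
```python
from st import *
p,d=look('side','s18',(255,150,325,250),7,lat=.026)
P=cloud('side',d);w=2.254;D=P[...,:2]-W[:2];X=D@[np.cos(w),np.sin(w)];Y=D@[-np.sin(w),np.cos(w)];Z=P[...,2]-.078
m=(Z>.010)&(Z<.05)&(abs(X-.03)<.004)&(Y<.03)&(Y>-.03)
v,u=np.nonzero(m); print([(a,b,*(np.array([X[b,a],Y[b,a],Z[b,a]])*1000).round().astype(int).tolist()) for a,b in list(zip(u,v))[::3]])
```

```text
[(np.int64(285), np.int64(191), 32, -9, 48), (np.int64(284), np.int64(192), 29, -2, 48), (np.int64(280), np.int64(193), 33, 7, 48), (np.int64(283), np.int64(193), 30, 1, 47), (np.int64(286), np.int64(193), 29, -9, 44), (np.int64(283), np.int64(194), 30, 0, 44), (np.int64(286), np.int64(194), 32, -12, 40), (np.int64(283), np.int64(195), 31, 0, 42), (np.int64(286), np.int64(195), 28, -6, 40), (np.int64(283), np.int64(196), 28, 3, 41), (np.int64(286), np.int64(196), 29, -8, 37), (np.int64(284), np.int64(197), 31, -3, 36), (np.int64(282), np.int64(198), 30, 5, 36), (np.int64(285), np.int64(198), 28, -3, 34), (np.int64(283), np.int64(199), 29, 3, 33), (np.int64(286), np.int64(199), 29, -7, 30), (np.int64(284), np.int64(200), 29, 0, 30), (np.int64(282), np.int64(201), 33, 2, 28), (np.int64(285), np.int64(201), 31, -6, 26), (np.int64(283), np.int64(202), 30, 3, 26), (np.int64(286), np.int64(202), 31, -9, 22), (np.int64(285), np.int64(203), 30, -5, 21), (np.int64(284), np.int64(204), 30, 0, 21), (np.int64(282), np.int64(205), 31, 5, 19), (np.int64(285), np.int64(205), 30, -4, 17), (np.int64(283), np.int64(206), 30, 3, 17), (np.int64(286), np.int64(206), 29, -6, 14), (np.int64(282), np.int64(207), 27, 10, 17), (np.int64(285), np.int64(207), 28, -1, 14), (np.int64(279), np.int64(208), 29, 18, 17), (np.int64(283), np.int64(208), 30, 4, 12), (np.int64(278), np.int64(209), 32, 18, 15), (np.int64(282), np.int64(209), 31, 6, 11), (np.int64(281), np.int64(210), 30, 11, 10)]
```

View pics/s18c.png

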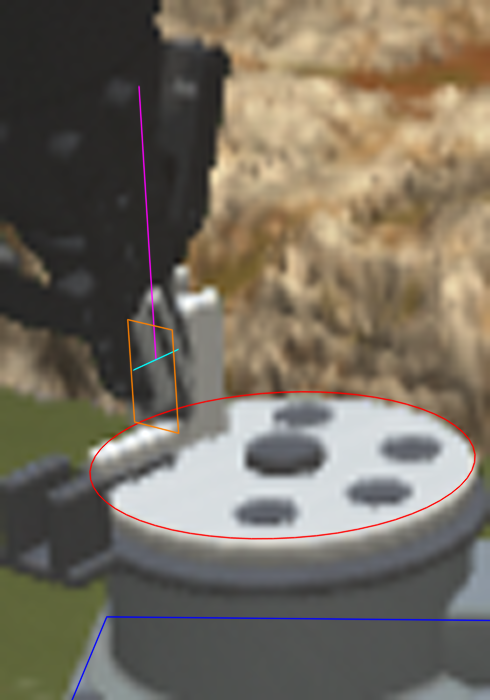

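Emit:
jog_arm(motion="-0.015 -0.005 0 0 0 0;-0.04 -0.02 0 0 0 0;-0.055 -0.05 0 0 0 0.08;-0.06 -0.085 0 0 0 0.2;-0.06 -0.12 0 0 0 0.3;-0.06 -0.14 0 0 0 0.345;-0.06 -0.14 0 0 0 0.345", hand=0.6)

```text
time_s: 15.43
eef_pos: [0.3546, -0.0499, 0.3835]
ee_rot: [-0.664, 0.668, 0.239, -0.237]
ft_force: [0.3, -0.5, -0.7]
gripper_width: 0.598
```

Run:
```python
from st import *
P0,R0,ex,ey=st(); print(env.read_state()['joints'].round(2))
look('side','s19',(225,110,335,250),5.3,th=2.53,ha=1.6,lat=.026); look('top','t19',(280,130,380,250),5,th=2.53,ha=1.6,lat=.026)
```

```text
t 15.4333 wheel-frame TCP 0.0252 0.1878 0.3835 F ex,ey,z -0.6 0.0 -0.7 g 0.598
[ 0.71 -0.28 -0.57  2.1  -0.15  1.27  0.89]
```

View pics/s19c.png

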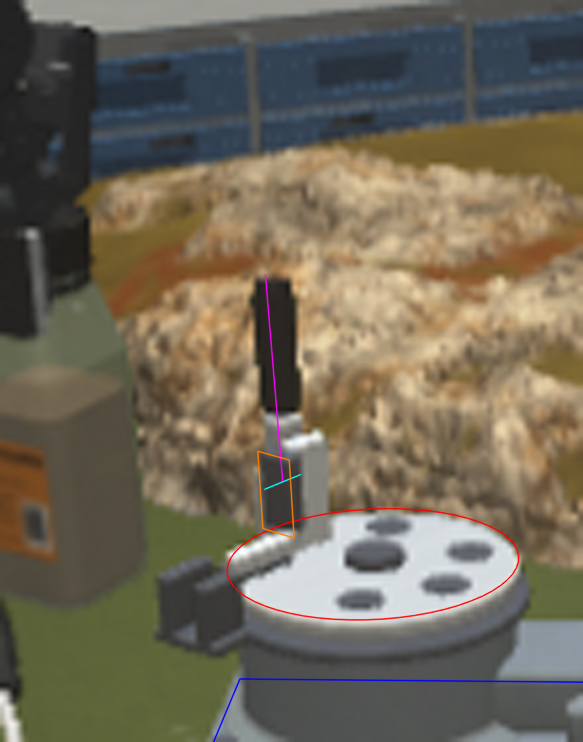

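View pics/t19c.png

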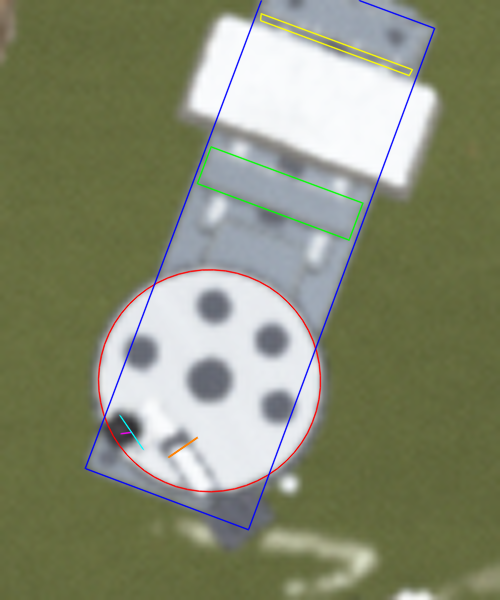

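Run:
```python
from st import *
h=onplane('top',304.7,215.5,.192); print(h, h-W, np.arctan2(*(h-W)[[1,0]]), np.hypot(*(h-W)[:2]))
P=cloud('top',np.load('pics/t19.npz')['d']); m=(P[...,2]>.17)&(P[...,2]<.21)&(abs(P[...,0]-.49)<.04)&(abs(P[...,1]-.09)<.04); print(P[m].mean(0),m.sum())
print(proj('side',[.4886,.0909,.192]),proj('side',[.4886,.0909,.132]))
r=ori(.683); show([.489,.091,.40],r); show([.489,.091,.322],r)
```

```text
[0.48768103 0.0896554  0.192     ] [-0.02841897  0.0405554   0.114     ] 2.182021751794497 0.0495214907506212
[0.48681745 0.09180381 0.18957297] 41
[[275.93212268 161.27576983]] [[277.53781077 187.5179325 ]]
shift [ 0.1934 -0.02    0.0232] rot [0.0029 0.0029 0.002 ] | rows>= 5.0
shift [0.1932 0.058  0.0234] rot [0.0029 0.0029 0.002 ] | rows>= 5.0
```

Emit:
jog_arm(motion="0.03 -0.02 0.005 0 0 0;0.065 -0.02 0.01 0 0 0;0.105 -0.02 0.015 0 0 0;0.145 -0.02 0.02 0 0 0;0.18 -0.02 0.023 0 0 0;0.193 -0.02 0.023 0.003 0.003 0;0.193 -0.02 0.023 0.003 0.003 0;0.193 0.015 0.023 0.003 0.003 0;0.193 0.045 0.023 0.003 0.003 0;0.193 0.058 0.023 0.003 0.003 0;0.193 0.058 0.023 0.003 0.003 0")

```text
time_s: 16.45
eef_pos: [0.4865, 0.0894, 0.3171]
ee_rot: [0.668, -0.665, -0.234, 0.239]
ft_force: [-0.2, 0.4, -0.2]
gripper_width: 0.601
```

Run:
```python
from st import *
P0,R0,ex,ey=st(2.165); print(P0)
look('side','s20',(225,110,335,250),5.3,th=2.51,ha=1.6,lat=.026)
```

```text
t 16.45 wheel-frame TCP 0.05 0.0019 0.3171 F ex,ey,z 0.4 0.0 -0.2 g 0.601
[0.48653881 0.08943032 0.31714677]
```

View pics/s20c.png

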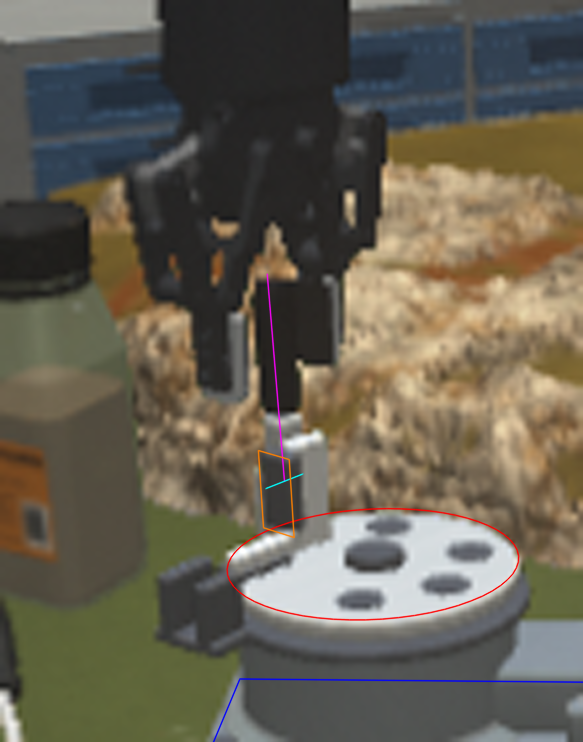

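Emit:
jog_arm(motion="0 0 0 0 0 0;0 0 0 0 0 0;0 0 0 0 0 0;0 0 0 0 0 0;0 0 0 0 0 0", hand=0)

```text
time_s: 16.92
eef_pos: [0.4889, 0.0906, 0.3226]
ee_rot: [0.667, -0.666, -0.237, 0.236]
ft_force: [0.2, 0.3, 7.9]
gripper_width: 0.196
```

```bash
cat > crank.py <<'E'
from st import *
import sys
def plan(steps,rad=.05,a=None,c=(.5161,.0491)):
    P0,R0=pose(); c=np.array(c); d=P0[:2]-c; a0=np.arctan2(d[1],d[0]); print('ang',a0,'r',np.hypot(*d),'z',P0[2])
    out=[]
    for da in steps:
        r=rad; t=np.array([c[0]+r*np.cos(a0-da),c[1]+r*np.sin(a0-da),P0[2]]); v=R0.inv().apply(t-P0); out.append(f'{v[0]:.3f} {v[1]*0:.0f} {v[2]:.3f} 0 0 0')
    print(';'.join(out))
E
python3 - <<'E'
from crank import *
st(2.165); print(env.read_state()['joints'].round(2)); plan(np.arange(1,9)*.12)
E
```

```text
t 16.9167 wheel-frame TCP 0.0496 -0.0007 0.3226 F ex,ey,z 0.2 -0.4 7.9 g 0.196
[ 0.53  0.17 -0.87  1.9   0.14  1.13  0.3 ]
ang 2.1500575982606174 r 0.04960193861261992 z 0.32261868429629575
0.006 0 -0.001 0 0 0;0.012 0 -0.002 0 0 0;0.017 0 -0.005 0 0 0;0.022 0 -0.008 0 0 0;0.027 0 -0.011 0 0 0;0.032 0 -0.015 0 0 0;0.035 0 -0.020 0 0 0;0.039 0 -0.025 0 0 0
```

Emit:
jog_arm(motion="0.006 0 -0.001 0 0 0;0.012 0 -0.002 0 0 0;0.017 0 -0.005 0 0 0;0.022 0 -0.008 0 0 0;0.027 0 -0.011 0 0 0;0.032 0 -0.015 0 0 0;0.035 0 -0.02 0 0 0;0.039 0 -0.025 0 0 0")

```text
time_s: 17.58
eef_pos: [0.5343, 0.0959, 0.3225]
ee_rot: [0.667, -0.666, -0.236, 0.237]
ft_force: [-7.8, -1.1, 13.8]
gripper_width: 0.192
```

Run:
```python
from crank import *
P0,R0,ex,ey=st(1.19); plan(np.arange(1,13)*.13)
look('side','s21',(225,110,335,250),5.3,th=1.536,ha=1.6,lat=.026)
```

```text
t 17.5833 wheel-frame TCP 0.0503 0.0005 0.3225 F ex,ey,z -3.9 6.9 13.8 g 0.192
ang 1.1993294083376476 r 0.050270503612668924 z 0.3225311943011182
0.003 -0 -0.006 0 0 0;0.005 -0 -0.012 0 0 0;0.006 -0 -0.019 0 0 0;0.006 -0 -0.025 0 0 0;0.006 -0 -0.031 0 0 0;0.005 -0 -0.038 0 0 0;0.002 -0 -0.044 0 0 0;-0.000 -0 -0.050 0 0 0;-0.004 -0 -0.055 0 0 0;-0.008 -0 -0.060 0 0 0;-0.013 -0 -0.064 0 0 0;-0.019 -0 -0.068 0 0 0
```

View pics/s21c.png

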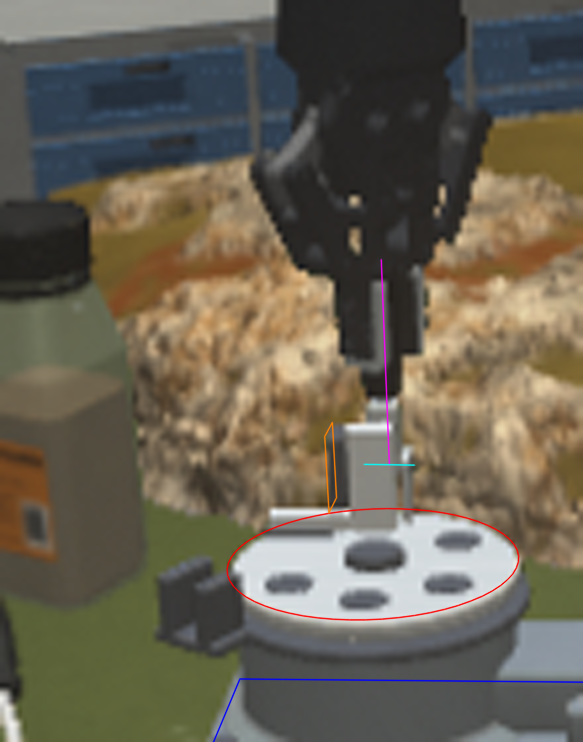

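Emit:
jog_arm(motion="0.003 -0.001 -0.006 0 0 0;0.005 -0.002 -0.012 0 0 0;0.006 -0.003 -0.019 0 0 0;0.006 -0.003 -0.025 0 0 0;0.006 -0.003 -0.031 0 0 0;0.005 -0.003 -0.038 0 0 0;0.002 -0.003 -0.044 0 0 0;0 -0.003 -0.05 0 0 0;-0.004 -0.003 -0.055 0 0 0;-0.008 -0.003 -0.06 0 0 0;-0.013 -0.003 -0.064 0 0 0;-0.019 -0.003 -0.068 0 0 0")

```text
time_s: 18.63
eef_pos: [0.5631, 0.0316, 0.3231]
ee_rot: [0.668, -0.665, -0.238, 0.236]
ft_force: [9.8, 4.3, -17.3]
gripper_width: 0.191
```

Run:
```python
from crank import *
P0,R0,ex,ey=st(-.36); plan(np.arange(1,13)*.13)
look('side','s22',(245,110,375,250),5.3,th=-.01,ha=1.6,lat=.026,gap=.07)
```

```text
t 18.6333 wheel-frame TCP 0.0502 0.0002 0.3231 F ex,ey,z 7.6 7.4 -17.3 g 0.191
ang -0.3563643163304246 r 0.05016797941937314 z 0.32309711867474494
-0.006 -0 -0.003 0 0 0;-0.012 -0 -0.005 0 0 0;-0.018 -0 -0.006 0 0 0;-0.025 -0 -0.007 0 0 0;-0.031 -0 -0.006 0 0 0;-0.038 -0 -0.005 0 0 0;-0.044 -0 -0.003 0 0 0;-0.050 -0 -0.000 0 0 0;-0.055 -0 0.003 0 0 0;-0.060 -0 0.007 0 0 0;-0.065 -0 0.012 0 0 0;-0.068 -0 0.018 0 0 0
```

View pics/s22c.png

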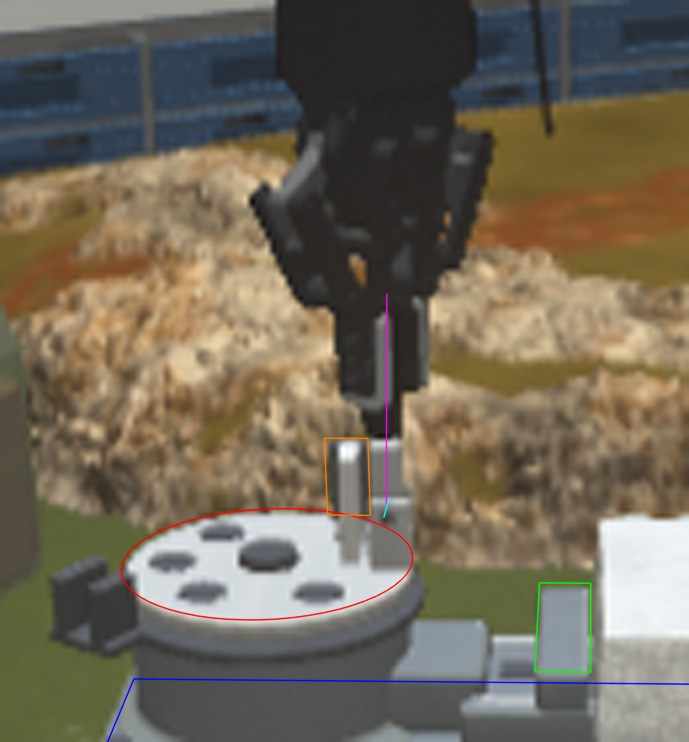

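Emit:
jog_arm(motion="-0.006 0.0015 -0.003 0 0 0;-0.012 0.0015 -0.005 0 0 0;-0.018 0.0015 -0.006 0 0 0;-0.025 0.0015 -0.007 0 0 0;-0.031 0.0015 -0.006 0 0 0;-0.038 0.0015 -0.005 0 0 0;-0.044 0.0015 -0.003 0 0 0;-0.05 0.0015 0 0 0 0;-0.055 0.0015 0.003 0 0 0;-0.06 0.0015 0.007 0 0 0;-0.065 0.0015 0.012 0 0 0;-0.068 0.0015 0.018 0 0 0")

```text
time_s: 19.68
eef_pos: [0.4989, 0.0015, 0.3229]
ee_rot: [0.667, -0.666, -0.237, 0.236]
ft_force: [6.3, -1.7, -7.3]
gripper_width: 0.19
```

Run:
```python
from crank import *
P0,R0,ex,ey=st(-1.92); plan(np.arange(1,13)*.12)
look('side','s23',(245,110,395,270),4.7,th=-1.57,ha=1.6,lat=.026,gap=.065)
```

```text
t 19.6833 wheel-frame TCP 0.0506 0.0001 0.3229 F ex,ey,z -0.6 6.5 -7.3 g 0.19
ang -1.917757923020245 r 0.0506250704756487 z 0.322884418315038
-0.002 -0 0.006 0 0 0;-0.004 -0 0.011 0 0 0;-0.006 -0 0.017 0 0 0;-0.007 -0 0.023 0 0 0;-0.007 -0 0.029 0 0 0;-0.006 -0 0.035 0 0 0;-0.004 0 0.041 0 0 0;-0.002 0 0.046 0 0 0;0.000 0 0.052 0 0 0;0.004 0 0.057 0 0 0;0.008 0 0.061 0 0 0;0.012 0 0.065 0 0 0
```

View pics/s23c.png

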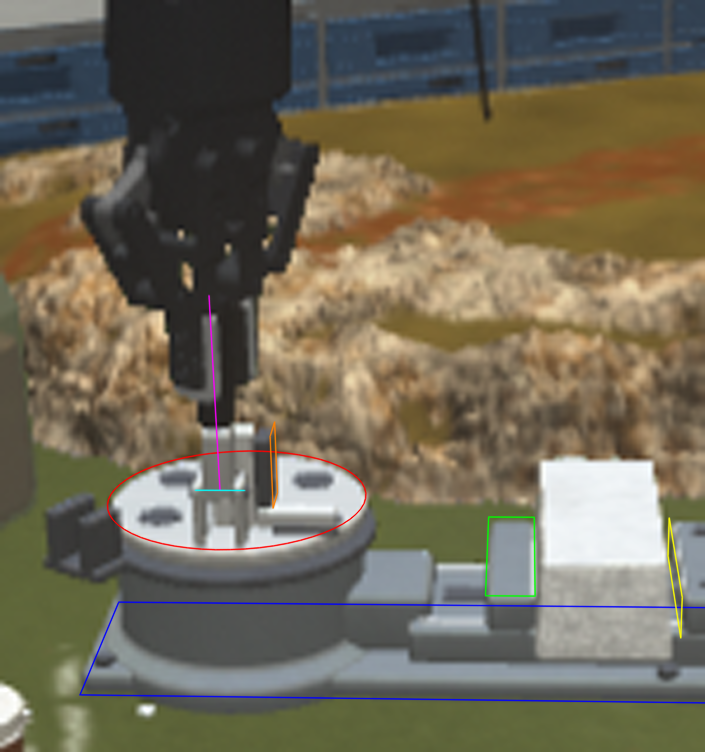

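Emit:
jog_arm(motion="-0.002 0 0.006 0 0 0;-0.004 0 0.011 0 0 0;-0.006 0 0.017 0 0 0;-0.007 0 0.023 0 0 0;-0.007 0 0.029 0 0 0;-0.006 0 0.035 0 0 0;-0.004 0 0.041 0 0 0;-0.002 0 0.046 0 0 0;0 0 0.052 0 0 0;0.004 0 0.057 0 0 0")

```text
time_s: 20.57
eef_pos: [0.4661, 0.0475, 0.3228]
ee_rot: [-0.666, 0.667, 0.237, -0.236]
ft_force: [4.5, -6.4, -5.7]
gripper_width: 0.195
```

Run:
```python
from crank import *
P0,R0,ex,ey=st(-3.12); plan(np.arange(1,13)*.08)
look('side','s24',(245,110,405,270),4.7,th=-2.77,ha=1.6,lat=.026,gap=.06)
```

```text
t 20.5667 wheel-frame TCP 0.05 0.0005 0.3228 F ex,ey,z -4.4 6.5 -5.7 g 0.195
ang -3.1097075571703363 r 0.050042144529352295 z 0.3228485308188143
0.003 -0 0.003 0 0 0;0.005 -0 0.006 0 0 0;0.008 -0 0.009 0 0 0;0.012 -0 0.011 0 0 0;0.015 -0 0.013 0 0 0;0.018 0 0.015 0 0 0;0.022 0 0.017 0 0 0;0.026 0 0.018 0 0 0;0.030 0 0.019 0 0 0;0.034 0 0.019 0 0 0;0.038 0 0.020 0 0 0;0.042 0 0.020 0 0 0
```

View pics/s24c.png

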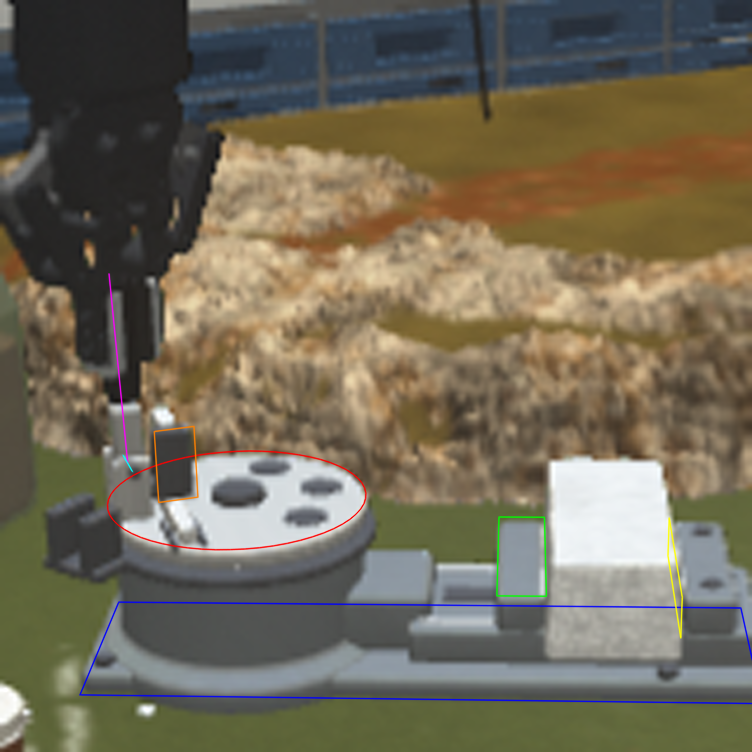

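Emit:
jog_arm(motion="0.003 0 0.003 0 0 0;0.005 0 0.006 0 0 0;0.008 0 0.009 0 0 0;0.012 0 0.011 0 0 0;0.015 0 0.013 0 0 0;0.018 0 0.015 0 0 0")

```text
time_s: 21.12
eef_pos: [0.4707, 0.0701, 0.3228]
ee_rot: [-0.666, 0.667, 0.236, -0.236]
ft_force: [4.2, -8.2, -4.6]
gripper_width: 0.192
```

Run:
```python
from crank import *
P0,R0,ex,ey=st(2.69);plan(np.arange(1,13)*.06)
```

```text
t 21.1167 wheel-frame TCP 0.05 0.0009 0.3228 F ex,ey,z -7.4 5.6 -4.6 g 0.192
ang 2.708406312683416 r 0.05002319609987284 z 0.3228211404261814
0.003 -0 0.001 0 0 0;0.006 -0 0.002 0 0 0;0.008 -0 0.003 0 0 0;0.011 -0 0.004 0 0 0;0.014 -0 0.004 0 0 0;0.017 -0 0.005 0 0 0;0.020 -0 0.005 0 0 0;0.023 -0 0.005 0 0 0;0.026 -0 0.005 0 0 0;0.029 -0 0.005 0 0 0;0.032 -0 0.004 0 0 0;0.035 -0 0.003 0 0 0
```

Emit:
jog_arm(motion="0.003 0 0.001 0 0 0;0.006 0 0.002 0 0 0;0.008 0 0.003 0 0 0;0.011 0 0.004 0 0 0;0.014 0 0.0045 0 0 0;0.014 0 0.0045 0 0 0")

```text
time_s: 21.62
eef_pos: [0.4785, 0.082, 0.3227]
ee_rot: [-0.666, 0.667, 0.235, -0.237]
ft_force: [1.5, -9.0, -0.7]
gripper_width: 0.193
```

Run:
```python
from crank import *
P0,R0,ex,ey=st(2.41);plan(np.arange(1,13)*.06)
look('side','s25',(245,110,405,270),4.7,th=2.75,ha=1.6,lat=.026,gap=.059)
```

```text
t 21.6167 wheel-frame TCP 0.05 0.0006 0.3227 F ex,ey,z -7.1 5.7 -0.7 g 0.193
ang 2.4226401184093023 r 0.04997666759697184 z 0.32272788720721224
0.003 -0 0.000 0 0 0;0.006 -0 0.001 0 0 0;0.009 -0 0.001 0 0 0;0.012 -0 0.001 0 0 0;0.015 -0 0.000 0 0 0;0.018 -0 -0.000 0 0 0;0.021 -0 -0.001 0 0 0;0.024 -0 -0.002 0 0 0;0.027 -0 -0.003 0 0 0;0.029 -0 -0.004 0 0 0;0.032 -0 -0.005 0 0 0;0.035 -0 -0.007 0 0 0
```

View pics/s25c.png

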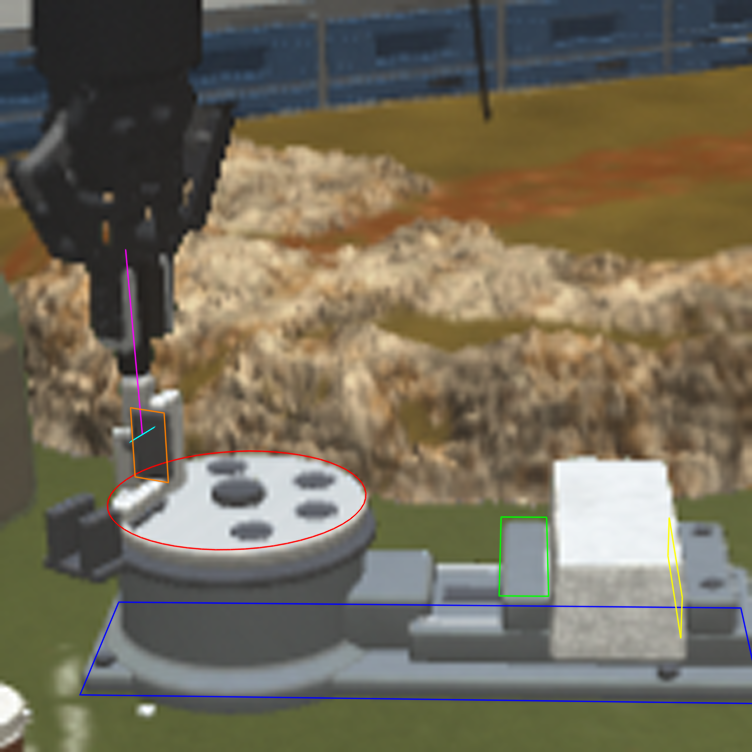

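Block almost at the rear jaw (gap near its foot at x≈685 px); tangential force still the idle ~6 N. Continue.

Emit:
jog_arm(motion="0.003 0 0 0 0 0;0.006 0 0.001 0 0 0;0.009 0 0.001 0 0 0;0.012 0 0.001 0 0 0;0.015 0 0 0 0 0;0.018 0 0 0 0 0;0.018 0 0 0 0 0")

```text
time_s: 22.25
eef_pos: [0.4912, 0.0926, 0.3225]
ee_rot: [-0.666, 0.667, 0.233, -0.239]
ft_force: [-10.8, -13.3, 12.7]
gripper_width: 0.186
```

Run:
```python
from crank import *
P0,R0,ex,ey=st(2.07);plan(np.arange(1,13)*.06)
```

```text
t 22.25 wheel-frame TCP 0.0501 0.001 0.3225 F ex,ey,z -6.5 15.9 12.7 g 0.186
ang 2.0902363497230323 r 0.05010237920257265 z 0.32252444223809446
0.003 -0 -0.001 0 0 0;0.006 -0 -0.001 0 0 0;0.009 -0 -0.002 0 0 0;0.011 -0 -0.003 0 0 0;0.014 -0 -0.005 0 0 0;0.017 -0 -0.006 0 0 0;0.019 -0 -0.008 0 0 0;0.022 -0 -0.009 0 0 0;0.024 -0 -0.011 0 0 0;0.026 -0 -0.013 0 0 0;0.029 -0 -0.015 0 0 0;0.031 -0 -0.018 0 0 0
```

Emit:
jog_arm(motion="0.002 0 0 0 0 0;0.004 0 -0.001 0 0 0;0.006 0 -0.001 0 0 0;0.006 0 -0.001 0 0 0")

```text
time_s: 22.58
eef_pos: [0.4959, 0.0953, 0.3224]
ee_rot: [-0.666, 0.667, 0.232, -0.24]
ft_force: [-16.3, -14.7, 15.7]
gripper_width: 0.191
```

Run:
```python
from crank import *
P0,R0,ex,ey=st(2.0);plan(np.arange(1,13)*.06)
look('side','s26',(245,110,405,270),4.7,th=2.35,ha=1.6,lat=.026,gap=.058)
```

```text
t 22.5833 wheel-frame TCP 0.0504 -0.0009 0.3224 F ex,ey,z -6.6 20.9 15.7 g 0.191
ang 1.982000714957512 r 0.05042074873792308 z 0.3224388148913284
0.003 -0 -0.001 0 0 0;0.006 -0 -0.002 0 0 0;0.008 -0 -0.004 0 0 0;0.011 -0 -0.005 0 0 0;0.014 -0 -0.006 0 0 0;0.016 -0 -0.008 0 0 0;0.018 -0 -0.010 0 0 0;0.021 -0 -0.012 0 0 0;0.023 -0 -0.014 0 0 0;0.025 -0 -0.016 0 0 0;0.027 -0 -0.019 0 0 0;0.028 -0 -0.021 0 0 0
```

View pics/s26c.png

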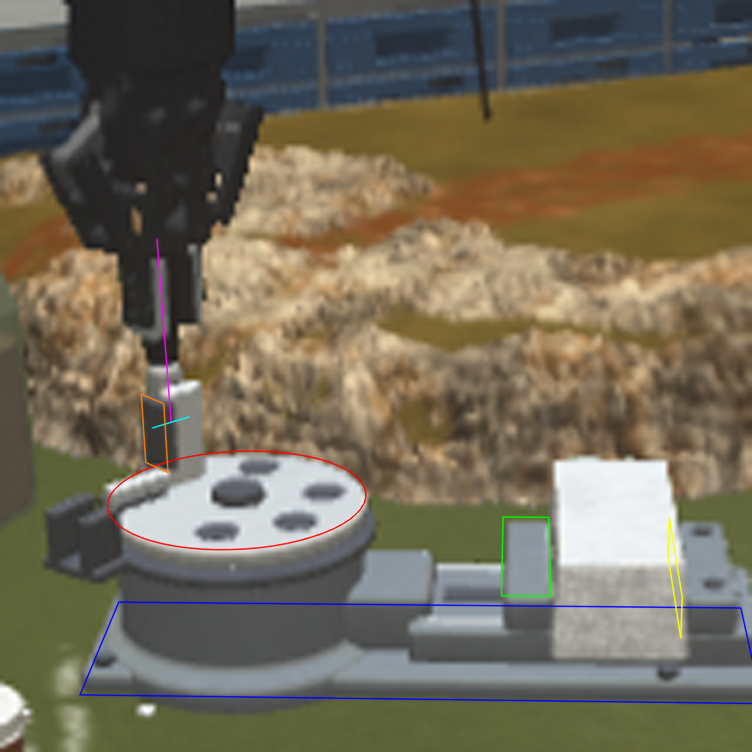

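Emit:
jog_arm(motion="0.003 0 -0.001 0 0 0;0.006 0 -0.002 0 0 0;0.008 0 -0.0035 0 0 0;0.008 0 -0.0035 0 0 0")

```text
time_s: 22.97
eef_pos: [0.5036, 0.0982, 0.3224]
ee_rot: [-0.666, 0.667, 0.232, -0.241]
ft_force: [-22.2, -14.0, 20.8]
gripper_width: 0.191
```

Run:
```python
from crank import *
P0,R0,ex,ey=st(1.9);plan(np.arange(1,4)*.06)
look('side','s27',(245,110,405,270),4.7,th=2.25,ha=1.6,lat=.026,gap=.058)
```

```text
t 22.9667 wheel-frame TCP 0.0505 -0.004 0.3224 F ex,ey,z -6.1 25.5 20.8 g 0.191
ang 1.8205161027369776 r 0.05064063281646242 z 0.32236320557822806
0.002 -0 -0.002 0 0 0;0.005 -0 -0.003 0 0 0;0.008 -0 -0.005 0 0 0
```

View pics/s27c.png

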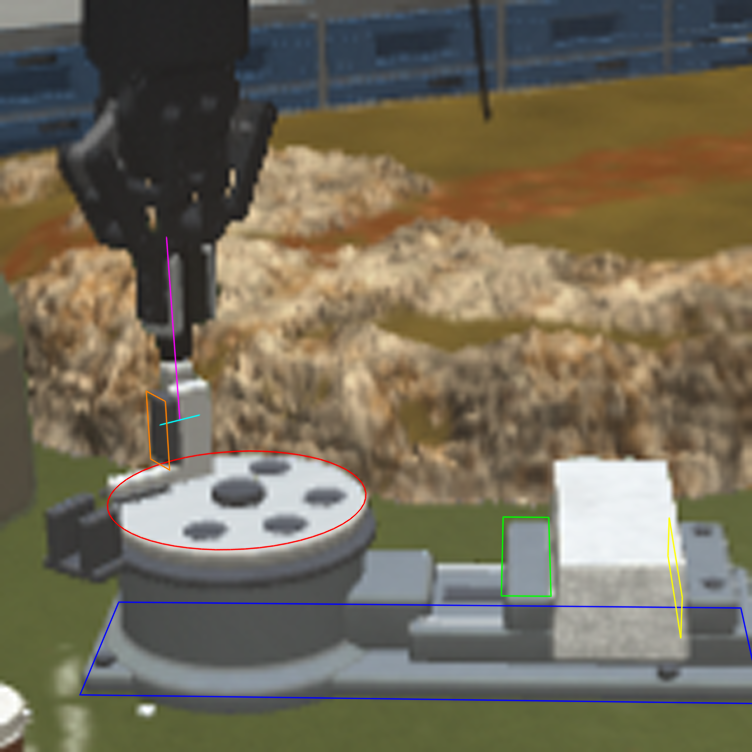

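Emit:
jog_arm(motion="-0.002 0 0.001 0 0 0;-0.004 0 0.001 0 0 0;-0.004 0 0.001 0 0 0")

```text
time_s: 23.27
eef_pos: [0.5004, 0.0968, 0.3225]
ee_rot: [-0.666, 0.667, 0.233, -0.239]
ft_force: [-15.4, -10.4, 11.8]
gripper_width: 0.195
```

Run:
```python
from crank import *
P0,R0,ex,ey=st(1.9)
```

```text
t 23.2667 wheel-frame TCP 0.0502 -0.0006 0.3225 F ex,ey,z -4.9 17.9 11.8 g 0.195
```

Emit:
jog_arm(motion="-0.003 0 0.001 0 0 0;-0.006 0 0.001 0 0 0;-0.006 0 0.001 0 0 0")

```text
time_s: 23.52
eef_pos: [0.4954, 0.0943, 0.3226]
ee_rot: [-0.666, 0.667, 0.234, -0.239]
ft_force: [-11.6, -7.2, 8.0]
gripper_width: 0.195
```

Run:
```python
from crank import *
P0,R0,ex,ey=st(1.9)
```

```text
t 23.5167 wheel-frame TCP 0.0494 0.005 0.3226 F ex,ey,z -3.1 13.4 8.0 g 0.195
```

Emit:
jog_arm(motion="0 0 0 0 0 0;0 0 0 0 0 0;0 0 0 0 0 0;0 0 0 0 0 0", hand=0.6)

```text
time_s: 23.85
eef_pos: [0.4968, 0.0958, 0.3229]
ee_rot: [0.667, -0.666, -0.236, 0.237]
ft_force: [-2.5, -1.1, -0.8]
gripper_width: 0.602
```

Run:
```python
from crank import *
P0,R0,ex,ey=st(1.9); print(P0,env.read_state()['ft_force'])
look('side','s28',(245,110,405,270),4.7,th=2.25,ha=1.6,lat=.026,gap=.058)
```

```text
t 23.85 wheel-frame TCP 0.0504 0.0031 0.3229 F ex,ey,z -0.2 2.7 -0.8 g 0.602
[0.49684285 0.09577968 0.32285214] [-2.51499596 -1.08384854 -0.76290537]
```

View pics/s28c.png

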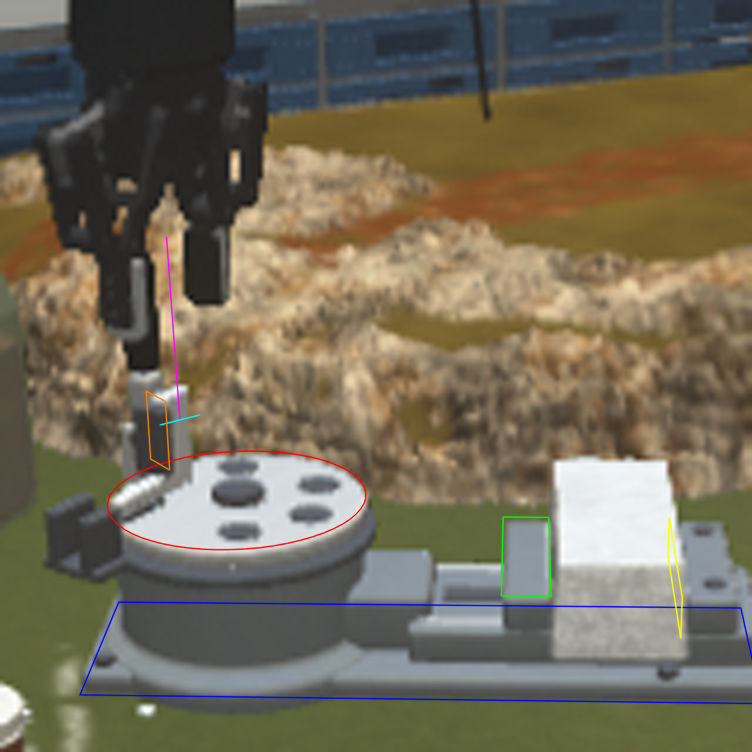

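Run:
```python
from st import *
G={k:cv2.cvtColor(np.load(f'pics/{k}.npz')['p'],cv2.COLOR_RGB2GRAY).astype(np.float32) for k in('s24','s25','s26','s27','s28')}
def sh(a,b,x0,y0,x1,y1):
    A,B=G[a][y0:y1,x0:x1].copy(),G[b][y0:y1,x0:x1].copy(); s,r=cv2.phaseCorrelate(A,B,cv2.createHanningWindow(A.shape[::-1],cv2.CV_32F)); return np.round(s,2),round(r,2)
for a,b in(('s24','s25'),('s25','s26'),('s26','s27'),('s27','s28')):
    print(a,b,'jaw',sh(a,b,344,214,368,246),'block',sh(a,b,358,200,396,252))
# wheel angle by holes
for k in G:
    g=G[k][205:227,266:324]; bw=(cv2.resize(g,None,fx=6,fy=6,interpolation=3)<150).astype(np.uint8)
    n,l,s,c=cv2.connectedComponentsWithStats(bw); pts=[(c[i][0]/6+266-.4,c[i][1]/6+205-.4) for i in range(1,n) if 300<s[i][4]<3000]
    out=[]
    for q in pts:
        P=onplane('side',*q,.078)-W; r=np.hypot(P[0],P[1])
        if .03<r<.05: out.append((round(float(np.arctan2(P[1],P[0])),2),round(float(r),3)))
    print(k,out)
```

```text
s24 s25 jaw (array([ 0.66, -0.01]), 0.82) block (array([0.71, 0.06]), 1.0)
s25 s26 jaw (array([0.14, 0.18]), 0.94) block (array([-0.03, -0.05]), 0.95)
s26 s27 jaw (array([0.01, 0.02]), 0.98) block (array([-0.04,  0.08]), 0.99)
s27 s28 jaw (array([-0.05, -0.06]), 0.99) block (array([0.14, 0.03]), 0.95)
s24 [(0.01, 0.041), (-0.92, 0.042)]
s25 [(0.19, 0.04), (-0.71, 0.041), (-1.62, 0.041)]
s26 [(-0.14, 0.041), (-1.1, 0.041), (-2.0, 0.04)]
s27 [(-0.3, 0.04), (-1.24, 0.041), (-2.15, 0.04)]
s28 [(0.05, 0.04), (-0.84, 0.042), (-1.75, 0.041)]
```

Emit:
jog_arm(motion="0 0 0 0 0 0;0 0 0 0 0 0;0 0 0 0 0 0;0 0 0 0 0 0", hand=0)

```text
time_s: 24.23
eef_pos: [0.4959, 0.0945, 0.3229]
ee_rot: [-0.666, 0.667, 0.234, -0.239]
ft_force: [-12.6, -9.8, 13.6]
gripper_width: 0.194
```

Run:
```python
from crank import *
P0,R0,ex,ey=st(2.0); plan(np.arange(1,9)*.06)
```

```text
t 24.2333 wheel-frame TCP 0.0497 -0.0005 0.3229 F ex,ey,z -3.7 15.5 13.6 g 0.194
ang 1.9890862009550836 r 0.049696869026474556 z 0.32294496918661786
0.003 -0 -0.001 0 0 0;0.006 -0 -0.002 0 0 0;0.009 -0 -0.003 0 0 0;0.011 -0 -0.004 0 0 0;0.014 -0 -0.006 0 0 0;0.016 -0 -0.007 0 0 0;0.019 -0 -0.009 0 0 0;0.021 -0 -0.011 0 0 0
```

Emit:
jog_arm(motion="0.003 0 -0.001 0 0 0;0.006 0 -0.002 0 0 0;0.009 0 -0.003 0 0 0;0.011 0 -0.004 0 0 0;0.014 0 -0.006 0 0 0;0.014 0 -0.006 0 0 0;0.014 0 -0.006 0 0 0")

```text
time_s: 24.82
eef_pos: [0.5094, 0.099, 0.3228]
ee_rot: [-0.666, 0.666, 0.233, -0.24]
ft_force: [-22.1, -10.5, 21.8]
gripper_width: 0.195
```

```bash
cat > hol.py <<'E'
from st import *
def hol(k):
    g=cv2.cvtColor(np.load(f'pics/{k}.npz')['p'],cv2.COLOR_RGB2GRAY)[205:227,266:324]; bw=(cv2.resize(g,None,fx=6,fy=6,interpolation=3)<150).astype(np.uint8)
    n,l,s,c=cv2.connectedComponentsWithStats(bw)
    out=[]
    for i in range(1,n):
        if 300<s[i][4]<3000:
            P=onplane('side',c[i][0]/6+266-.4,c[i][1]/6+205-.4,.078)-W; r=np.hypot(P[0],P[1])
            if .03<r<.05: out.append(round(float(np.arctan2(P[1],P[0])),2))
    print(k,out)
E
python3 - <<'E'
from crank import *; from hol import hol
P0,R0,ex,ey=st(1.85); snap('side','s29'); hol('s29'); print(R0.as_matrix().round(3))
E
```

```text
t 24.8167 wheel-frame TCP 0.0498 -0.0073 0.3228 F ex,ey,z -4.1 24.1 21.8 g 0.195
s29 [0.84, -0.42, -1.33, -2.27]
[[ 0.776 -0.01  -0.631]
 [ 0.631 -0.004  0.776]
 [-0.01  -1.     0.003]]
```

Emit:
jog_arm(motion="-0.002 0 0.001 0 0 0;-0.004 0 0.002 0 0 0;-0.006 0 0.003 0 0 0;-0.008 0 0.004 0 0 0;-0.01 0 0.005 0 0 0;-0.01 0 0.005 0 0 0")

```text
time_s: 25.37
eef_pos: [0.4998, 0.0963, 0.323]
ee_rot: [-0.666, 0.667, 0.235, -0.238]
ft_force: [-9.3, -8.0, 9.2]
gripper_width: 0.19
```

Run:
```python
from crank import *; from hol import hol
P0,R0,ex,ey=st(1.85); snap('side','s30'); hol('s30')
```

```text
t 25.3667 wheel-frame TCP 0.0499 0.0026 0.323 F ex,ey,z -5.1 11.2 9.2 g 0.19
s30 [-0.28, -1.2, -2.11]
```

Emit:
jog_arm(motion="-0.0015 0 0.0005 0 0 0;-0.003 0 0.001 0 0 0;-0.0045 0 0.0015 0 0 0;-0.006 0 0.002 0 0 0;-0.006 0 0.002 0 0 0")

```text
time_s: 25.83
eef_pos: [0.4947, 0.0941, 0.3231]
ee_rot: [-0.666, 0.667, 0.236, -0.237]
ft_force: [-4.7, -7.6, 3.5]
gripper_width: 0.197
```

Run:
```python
from crank import *; from hol import hol
P0,R0,ex,ey=st(1.95); snap('side','s31'); hol('s31')
```

```text
t 25.8333 wheel-frame TCP 0.0497 0.0032 0.3231 F ex,ey,z -5.3 7.2 3.5 g 0.197
s31 [-0.17, -1.1, -2.0]
```

Emit:
jog_arm(motion="-0.0015 0 0.0005 0 0 0;-0.003 0 0.001 0 0 0;-0.0045 0 0.001 0 0 0;-0.006 0 0.0015 0 0 0;-0.006 0 0.0015 0 0 0")

```text
time_s: 26.3
eef_pos: [0.4897, 0.0915, 0.3232]
ee_rot: [-0.666, 0.667, 0.237, -0.236]
ft_force: [0.5, -4.9, -1.7]
gripper_width: 0.192
```

Run:
```python
from crank import *; from hol import hol
P0,R0,ex,ey=st(2.05); snap('side','s32'); hol('s32')
```

```text
t 26.3 wheel-frame TCP 0.0498 0.0038 0.3232 F ex,ey,z -4.5 1.8 -1.7 g 0.192
s32 [-0.1, -1.0, -1.91]
```

Emit:
jog_arm(motion="0 0 0 0 0 0;0 0 0 0 0 0;0 0 0 0 0 0", hand=0.6)

```text
time_s: 26.6
eef_pos: [0.4893, 0.0933, 0.3232]
ee_rot: [0.667, -0.665, -0.237, 0.237]
ft_force: [0.0, -0.7, 0.0]
gripper_width: 0.595
```

Run:
```python
from crank import *; from hol import hol
P0,R0,ex,ey=st(2.05); look('side','s33',(245,110,405,270),4.7,th=2.45,ha=1.6,lat=.026,gap=.058); hol('s33')
```

```text
t 26.6 wheel-frame TCP 0.0516 0.0034 0.3232 F ex,ey,z -0.6 0.3 0.0 g 0.595
s33 [-0.08, -1.0, -1.9]
```

View pics/s33c.png

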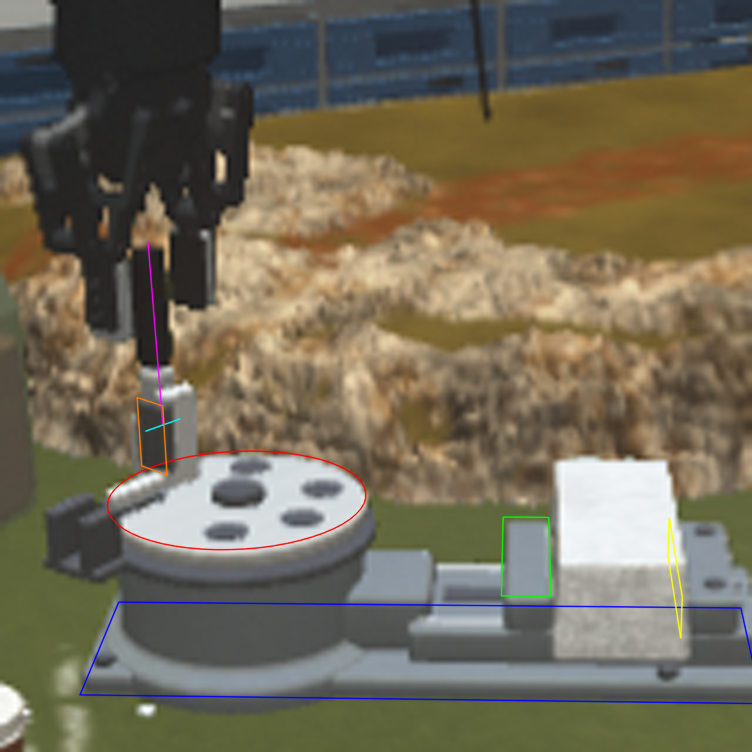

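Emit:
jog_arm(motion="0 -0.03 0 0 0 0;0 -0.065 0 0 0 0;0 -0.09 0 0 0 0;0 -0.09 0 0 0 0;-0.035 -0.09 -0.005 0 0 0;-0.07 -0.09 -0.01 0 0 0;-0.11 -0.09 -0.015 0 0 0;-0.15 -0.08 -0.02 0 0 0;-0.18 -0.07 -0.025 0 0 0;-0.19 -0.065 -0.025 0 0 0;-0.19 -0.065 -0.025 0 0 0")

```text
time_s: 27.57
eef_pos: [0.3558, -0.048, 0.3866]
ee_rot: [0.667, -0.666, -0.235, 0.236]
ft_force: [-0.6, 1.0, 0.1]
gripper_width: 0.602
```

Run:
```python
from crank import *; from hol import hol
P0,R0,ex,ey=st(2.05); look('side','s34',(245,110,405,270),4.7,th=2.45,ha=1.6,lat=.026,gap=.058); hol('s34')
look('top','t34',(230,100,430,280),3.9,th=2.45,ha=1.6,lat=.026,gap=.059)
A,B=[cv2.cvtColor(np.load(f'pics/{k}.npz')['p'],cv2.COLOR_RGB2GRAY).astype(np.float32)[214:246,344:368] for k in('s29','s34')]
print(cv2.phaseCorrelate(A,B,cv2.createHanningWindow(A.shape[::-1],cv2.CV_32F)))
```

```text
t 27.5667 wheel-frame TCP -0.0122 0.187 0.3866 F ex,ey,z 1.2 0.1 0.1 g 0.602
s34 [-0.08, -1.0, -1.9]
((-0.2368765669659858, 0.13120913486960006), 0.9917904250323772)
```

View pics/s34c.png

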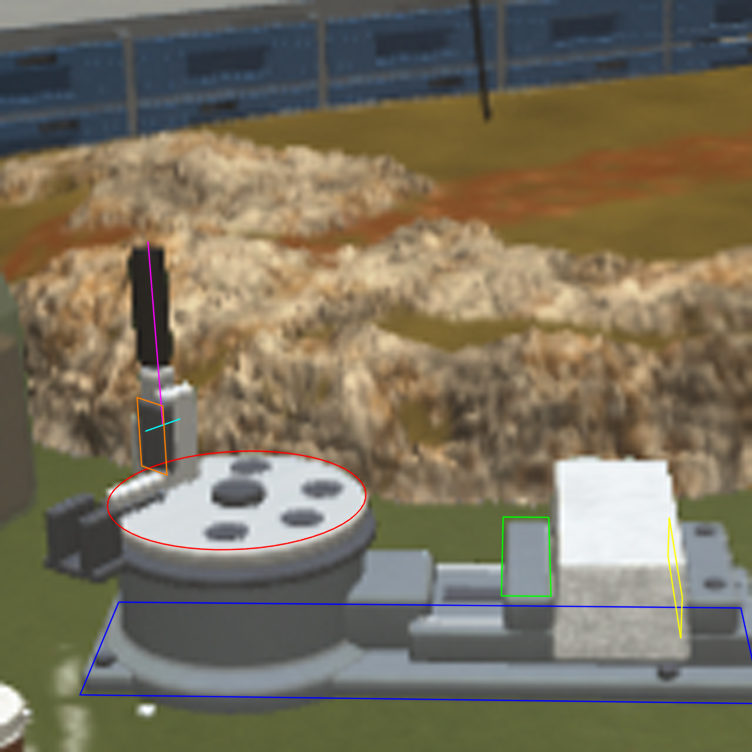

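View pics/t34c.png

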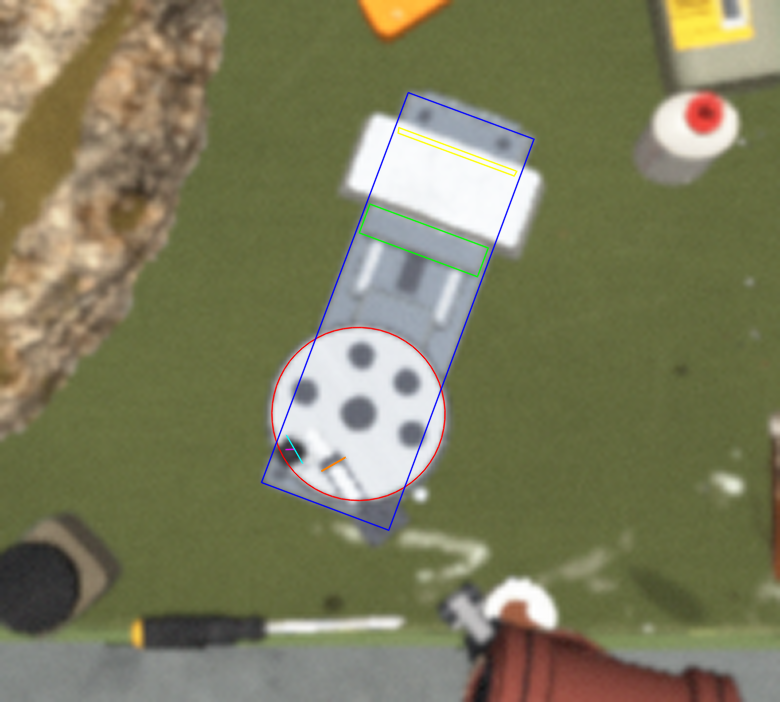

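Run:
```python
from st import *
a=np.load('pics/side0.npz')['p'].astype(int);b=np.load('pics/s34.npz')['p'].astype(int)
for n,(x0,y0,x1,y1) in dict(pot=(218,252,256,292),jar=(214,146,254,224),glue=(410,200,446,294)).items(): print(n,abs(a-b)[y0:y1,x0:x1].mean())
s=env.read_state(); print(s['time_s'],s['ft_force']); print(env.hand_in())
```

```text
pot 3.1201754385964913
jar 6.698717948717949
glue 5.39381402679275
27.6667 [0.70446513 0.77468816 1.49042315]
the job is handed in; nothing more can be done
None
```

The block is clamped in the vise with the handle up and latched, and I handed the job in at 27.7 s with the gripper open and clear of everything.

- **Block:** I laid it flat across the jaws. Measured after placing, it was about 1 mm off centre sideways and square to the jaws within 0.1°. In the last pictures it still looks flat and crosswise, held between both jaws.
- **Handle and latch:** I pushed the handle up against its stop, where it resisted with about 12 N. I pushed the latch until it resisted with about 8 N. The wheel began to turn clockwise at that point, so it had been freed.
- **Cranking:** I turned the wheel clockwise by a little over one turn in all. The force at the handle rose from about 6 N when turning freely to about 25 N.
- **Wheel ran back:** The description says the wheel does not run back, but it sprang back about 0.35 rad after the first tightening. I tightened it again and eased off slowly before letting go. It still unwound about 0.3 rad, but then stayed still as I opened the gripper and drew away. The jaw moved back by no more than about 0.4 mm.
- **Clamping force:** By my estimate about 70 to 90 N remains on the block. That comes from the handle forces and was not measured directly.
- **Bystanders:** The side camera's before-and-after pictures show no sign that the glue bottle, jar or paint pot moved. In the last top view the arm partly hid the pot.

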